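Chock plaster columns on the sloping spray rack

TASK

Set the plaster columns out for spraying on the sloping rack: slide the stop bar fully up, lay every column from the cradle against it, across the slope and one to a bay, and push a wedge chock, thin end first, snugly under the low side of each column at the middle of its length. Once all of them are chocked, draw the stop bar fully down to its end stop so that nothing shades the spray and the columns stay up where the bar had held them, on their chocks alone. Leave the vial, the tub and the jar standing where they are.

Things in the scene. Friction and masses are not known exactly. Their poses are not given: they have to be found in the camera images.
- rack: Sloping spray rack fixed to the bench: a plywood board tilted 8 degrees, low side toward the robot. In stop_line's axes the board is flat at z = 0 from x = -0.130 (front lip, 12 mm high) to x = 0.085 (open edge). Dividers 7 mm high and 6 mm wide at y = -0.05 and 0.05 make three bays centred at y = -0.1, 0, 0.1; side cheeks 9 mm high at y = -0.159 and 0.159. Origin on the bench below stop_line.
- stop_line (a point): Point on the rack's board, mid-width, directly below the axis of a column that lies against the fully raised stop bar. Its x axis runs up the slope, y along the rack's width, z square out of the board. A column resting on the board has its centre at z = 0.022; let go on the bare board it rolls down the slope by itself.
- stop_bar (a joint): The rack's stop bar: a level steel rod, 8 mm thick, across all bays, on a shoe outside each cheek. It slides along the slope: 0 = fully up, 0.06 m = fully down (end stops); takes about 4 N and stays where left. Fully up, the rod's axis is at x = -0.0255, z = 0.027 of stop_line, so a column against it is at x = 0; 23 mm are free below the rod, so chocks pass under it.
- bar_grip (a point): Middle of the stop bar's black upright grip knob, 18 mm across and 36 mm tall, on the bar's left shoe (the rack's +y end, y = 0.1745 of stop_line), outside the bays; this point is 62 mm out of the board's plane. Free to be pinched from above; it moves with the bar.
- cradle: Plywood cradle, 262 x 90 x 12 mm, fixed to the bench, with three grooves, each between two dowels, 85 mm apart along its x axis; a column lies in its groove along the cradle's y. Origin under its middle, on the bench.
- column_1: Plaster column (cylinder), 44 mm across and 80 mm long, 0.2 kg, lying in a groove of the cradle at the start, its centre 39 mm above the bench. Origin at its centre; its y axis is the cylinder's axis (it may roll about it). Two or three columns are present.
- column_2: Plaster column (cylinder), 44 mm across and 80 mm long, 0.2 kg, lying in a groove of the cradle at the start, its centre 39 mm above the bench. Origin at its centre; its y axis is the cylinder's axis (it may roll about it). Two or three columns are present.
- column_3: Plaster column (cylinder), 44 mm across and 80 mm long, 0.2 kg, lying in a groove of the cradle at the start, its centre 39 mm above the bench. Origin at its centre; its y axis is the cylinder's axis (it may roll about it). Two or three columns are present.
- wedge_1: Dark grey rubber wedge chock, 60 mm long, 30 mm wide, 60 g, loose on the bench. Origin at the middle of its thin end's lower edge; x points out of the thin end, z up. Behind it the top rises at 28 degrees from 2 mm to 18 mm (30 mm back), then a level grip block 18 mm high runs to the thick end, 60 mm back. Snug under a column, its thin edge lies 9 mm down the slope from the column's axis.
- wedge_2: Dark grey rubber wedge chock, 60 mm long, 30 mm wide, 60 g, loose on the bench. Origin at the middle of its thin end's lower edge; x points out of the thin end, z up. Behind it the top rises at 28 degrees from 2 mm to 18 mm (30 mm back), then a level grip block 18 mm high runs to the thick end, 60 mm back. Snug under a column, its thin edge lies 9 mm down the slope from the column's axis.
- wedge_3: Dark grey rubber wedge chock, 60 mm long, 30 mm wide, 60 g, loose on the bench. Origin at the middle of its thin end's lower edge; x points out of the thin end, z up. Behind it the top rises at 28 degrees from 2 mm to 18 mm (30 mm back), then a level grip block 18 mm high runs to the thick end, 60 mm back. Snug under a column, its thin edge lies 9 mm down the slope from the column's axis.
- vial: Small corked glass vial, 23 mm across and 55 mm tall, standing on the bench beyond the cradle; a bystander. Origin at the middle of its base.
- pigment_tub: Lidded plastic tub, 100 mm across and 106 mm tall, standing behind the rack; a bystander. Origin at the middle of its base.
- lidded_jar: Glass jar with a white lid, 70 mm across and 110 mm tall, standing behind the rack; a bystander. Origin at the middle of its base.

How it is judged:
By the outcome, as a careful person would: the job done as asked, in the order asked, and still so for the second after the job is handed in, with the robot touching nothing.
Of column_1, column_2, column_3 only 2 to 3 are there at a start; the rules pass over those that are not, and their reading is None.
At some moment in a run one of wedge_1, wedge_2, wedge_3 may be knocked a few centimetres aside while the robot is not near it.
It also fails if it takes over 210 s, if anything falls off the work surface, if the arm or the gripper's body presses on something with over 40 N, if the wrist force passes 120 N, or if a joint passes its speed limit or range.

ROBOT

A 6-joint arm with a two-finger parallel gripper is mounted at the origin on the work surface; the furniture and walls round the work are solid. World frame = base frame: x ahead of the robot, y to its left, z up, the work surface at z = 0. Lengths are in m, angles in rad, forces in N, time in s.
With the tool pointing down it reaches from about 0.375 to 0.975 m from the base axis. Payload 3.8 kg.
Tool frame: the origin (TCP) lies midway between the tips of the shut fingers; the grasp point (between the pads) lies 19 mm behind it; z points along the fingers, y is the line along which they close (so a half turn about z gives the same grasp; the last joint's range is limited). The gripper opens to 88 mm and grips with 3 to 60 N. Pads are 18 mm wide; open, the fingers measure 123 mm over their backs; the gripper's body (75 mm by 187 mm) begins 45 mm behind the grasp point.
Start: joints at [1.095, 0.264, 1.604, -0, 1.274, -0.037], TCP at [0.287, 0.611, 0.239] pointing down, gripper open.
Joint ranges: [-2.63, 2.63], [-0.94, 2.18], [0.31, 2.57], [-1.31, 4.45], [0, 2.66], [-2.55, 2.55]. Speed limits (rad/s): [2.57, 2.57, 3.14, 3.14, 3.14, 3.14].

INTERFACE

Orientations are given as a 3x3 rotation matrix whose columns are the frame's x, y, z axes.
In Python, from bench import bot gives the robot as it stands.
- The arm moves only by the tool carry_out, never from a script. Its argument "deltas" is a list of rows, each a list of 5 numbers: the opening, from 0 (shut) to 1 (fully open), then the shift along the world's x, y, z in units of 50 cm (1.0 is 50 cm), then the turn about the world's z in units of 120 degrees (1.0 is 120 degrees). In form: [[jaw, x, y, z, yaw], ...]. A call has exactly 5 rows; each row is the pose to reach, as a shift and turn from the pose commanded when the call began; what a row does not reach only later rows make up. A row lasts 1/10 s, in which the tool goes at most 50 mm and 8.59 degrees, less where a joint would pass 70% of its speed; a pose out of reach is approached as far as the arm can. A call with a number of a shift or a turn outside -1 to 1 is refused whole. A call with a gripper value outside its range is refused whole. The fingers move at their own pace and stop on an object; "grip_force" is the grip in N (left out, the last holds). Time passes only in rows, so rows that repeat a pose let the fingers close, or fill a call up. It gives the time, the measured TCP pose, the force, the opening and the grip force at its end, in the units of the state.
- bot.read_state(): the state, without advancing time (a new reading comes with each control period).
- bot.snapshot(name): name is "side" or "top"; returns a dict with "frame" (400x640x3 uint8, blue, green, red), "depth" (400x640 float32, m along the optical axis (not along the pixel's ray), 0 where there is no reading), "intrinsics" (3x3 intrinsics, pixels), "extrinsics" (4x4, takes a point from camera to world coordinates). Camera axes: x right, y down, z forward; pixel columns grow to the right and rows downward; lengths in m; the calibration is good to about 2 mm. A picture is of the moment at which its call begins.
- bot.finish_job(): hands the job in; it is judged then, once.
Trained networks look in the newest picture that a camera, given by its name, has taken for a name from the list of things; names that differ only in an ending like _2 or _b are one class to them, and where a whole thing is asked for, a point or a joint stands for the part that bears it (a point fixed in the world has none). Each returns a list of dicts, best first, with "confidence" (0 to 1); they miss things now and then, are a little off and sometimes report something else, mostly with a low value. They report only what shows in the picture. A call takes as long as a camera call.
- bot.regions_of(camera, target): "region" (400x640 bool, what is visible of it) and "location" ([column, row] in pixels, amid what is visible of it).
The state is a dict: "clock": time; "qpos": joint angles; "joint_vel": joint speeds; "tau": joint torques, N m; "tool_pos": TCP position; "tcp_rot": TCP orientation; "wrist_force": force on the tool from outside, world axes, zero at the start; "wrist_torque": the same for the moment, N m; "opening": finger opening in m; "grip_force": force on a finger pad.
Only numpy, scipy, OpenCV 4.12 (cv2) and the standard library are available. Lean on these libraries where they do the work, as an engineer would, in place of code of your own. Each camera call takes 0.05 s, during which the arm holds its last target. There are 200 camera calls.

## Working session

There is one attempt and no reset: what is moved stays moved. The work goes in short steps, Python scripts to look and compute and a tool call to move; the robot and the scene stay as the last step left them, time stands still between calls to the robot, and variables do not carry over. Pictures are saved under pics/ and viewed, at most 14 in all, crops included, and the job is handed in when it is done.

Besides the shell and the picture viewer there is one more tool, called after "Request:" as name(argument=value, ...) on one line, values as JSON. carry_out: Moves the arm, as the interface text tells. Its arguments: {"type":"object","properties":{"deltas":{"type":"array"},"grip_force":{"type":"number"}},"required":["deltas"]}

```bash
mkdir -p pics; ls
python3 - <<'E'
from bench import bot
import cv2
s=bot.read_state()
print(s['clock'],s['tool_pos'],s['tcp_rot'],s['opening'])
for c in ('top','side'):
    p=bot.snapshot(c); cv2.imwrite(f'pics/{c}0.png',p['frame'])
    print(c,p['intrinsics'],p['extrinsics'])
E
```

```text
pics
0.0 [0.28644874 0.61043699 0.23744766] [[-9.05261851e-01  4.24852924e-01 -9.87424214e-04]
 [ 4.24854063e-01  9.05259829e-01 -1.91494209e-03]
 [ 8.03067314e-05 -2.15303521e-03 -9.99997679e-01]] 0.08828351506889982
top [[367.03214419   0.         315.58386726]
 [  0.         367.03214419 206.69601199]
 [  0.           0.           1.        ]] [[ 0.02249326 -0.9841966   0.17564482  0.43241533]
 [-0.99947736 -0.01805729  0.02681309 -0.01845138]
 [-0.02321768 -0.17615614 -0.98408839  1.02666897]
 [ 0.          0.          0.          1.        ]]
side [[482.73867559   0.         319.59534712]
 [  0.         482.73867559 203.13401286]
 [  0.           0.           1.        ]] [[ 0.99329012 -0.05854158  0.09973771  0.43508528]
 [-0.11560006 -0.52771838  0.84151645 -1.28614113]
 [ 0.00336972 -0.84739967 -0.53094486  0.89685068]
 [ 0.          0.          0.          1.        ]]
```

View pics/top0.png

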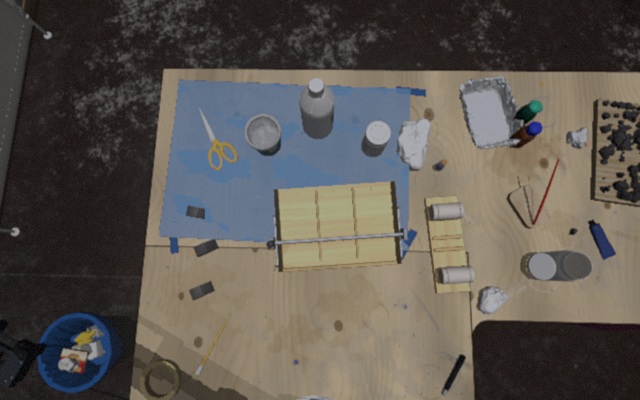

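View pics/side0.png

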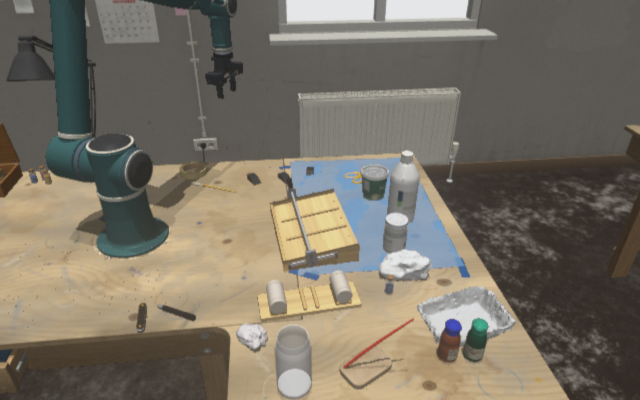

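```bash
cat > h.py <<'E'
from bench import bot
import numpy as np, cv2
def cloud(p):
    K=p['intrinsics'];E=p['extrinsics'];d=p['depth']
    v,u=np.mgrid[:400,:640]
    P=np.dstack([(u-K[0,2])/K[0,0]*d,(v-K[1,2])/K[1,1]*d,d])@E[:3,:3].T+E[:3,3]
    P[d==0]=np.nan
    return P
def proj(p,X):
    E=p['extrinsics'];c=(np.atleast_2d(X)-E[:3,3])@E[:3,:3];q=c@p['intrinsics'].T
    return q[:,:2]/q[:,2:]
E
python3 - <<'E'
from h import *
np.set_printoptions(precision=4,suppress=True)
import pickle
out={}
for c in ('top','side'):
    p=bot.snapshot(c); P=cloud(p); out[c]=dict(p=p)
    for n in ('rack','stop_bar','bar_grip','cradle','column_1','wedge_1','vial'):
        R=bot.regions_of(c,n); out[c][n]=R
        for r in R:
            m=r['region']; Q=P[m]; Q=Q[~np.isnan(Q[:,0])]
            if len(Q)<5: continue
            Q=Q[Q[:,2]>np.percentile(Q[:,2],10)-.001]
            (cx,cy),(w,h),a=cv2.minAreaRect(Q[:,:2].astype(np.float32))
            print(c,n,'%.2f'%r['confidence'],np.round(r['location']),m.sum(),'med',np.median(Q,0),'rect %.4f %.4f  %.4f %.4f %.1f'%(cx,cy,w,h,a),'zmax %.3f'%np.percentile(Q[:,2],98))
pickle.dump(out,open('o.pkl','wb'))
f=out['top']['p']['frame']
a=cv2.resize(f[195:310,170:300],None,fx=5,fy=5,interpolation=cv2.INTER_CUBIC)
cv2.imwrite('pics/c1.png',a)
E
```

```text
top rack 0.66 [338. 228.] 10547 med [ 0.5617 -0.0494  0.039 ] rect 0.5573 -0.0485  0.2226 0.3573 5.1 zmax 0.063
top rack 0.65 [445. 242.] 2125 med [ 0.5159 -0.3492  0.012 ] rect 0.5194 -0.3528  0.2611 0.0909 5.2 zmax 0.023
top stop_bar 0.72 [338. 238.] 425 med [ 0.5221 -0.053   0.0626] rect 0.5230 -0.0501  0.0299 0.3603 5.5 zmax 0.112
top bar_grip 0.96 [298. 243.] 222 med [0.5155 0.0362 0.0636] rect 0.5257 -0.0495  0.0298 0.3554 6.4 zmax 0.113
top cradle 0.84 [443. 246.] 2187 med [ 0.5141 -0.3492  0.0119] rect 0.5196 -0.3527  0.2611 0.0914 5.0 zmax 0.023
top column_1 0.65 [444. 213.] 558 med [ 0.6008 -0.341   0.0569] rect 0.6039 -0.3436  0.0442 0.0803 5.0 zmax 0.063
top column_1 0.55 [455. 274.] 579 med [ 0.4355 -0.3614  0.0571] rect 0.4354 -0.3633  0.0424 0.0808 5.3 zmax 0.062
top wedge_1 0.64 [205. 246.] 272 med [0.4937 0.313  0.0153] rect 0.4945 0.3131  0.0310 0.0595 25.9 zmax 0.021
top wedge_1 0.49 [200. 289.] 266 med [0.3777 0.3158 0.0153] rect 0.3781 0.3153  0.0297 0.0601 26.5 zmax 0.021
top wedge_1 0.37 [337. 228.] 10515 med [ 0.5619 -0.0492  0.0391] rect 0.5571 -0.0471  0.222
[... 563 characters left out ...]
4 0.3668 5.4 zmax 0.111
side bar_grip 0.50 [311. 232.] 5450 med [ 0.5571 -0.0736  0.0402] rect 0.5547 -0.0472  0.2233 0.3658 5.2 zmax 0.069
side cradle 0.91 [310. 301.] 2056 med [ 0.5175 -0.3654  0.013 ] rect 0.5175 -0.3513  0.2634 0.0983 4.2 zmax 0.024
side column_1 0.97 [340. 285.] 508 med [ 0.5993 -0.3587  0.0559] rect 0.6015 -0.3441  0.0435 0.0843 4.4 zmax 0.063
side wedge_1 0.57 [287. 177.] 70 med [0.4853 0.316  0.0152] rect 0.4898 0.3140  0.0319 0.0563 27.0 zmax 0.022
side wedge_1 0.40 [313. 169.] 54 med [0.5905 0.3427 0.0173] rect 0.5911 0.3484  0.0489 0.0231 84.4 zmax 0.022
side vial 0.72 [393. 286.] 140 med [ 0.7325 -0.3444  0.0363] rect 0.7336 -0.3421  0.0182 0.0215 28.7 zmax 0.058
```

View pics/c1.png

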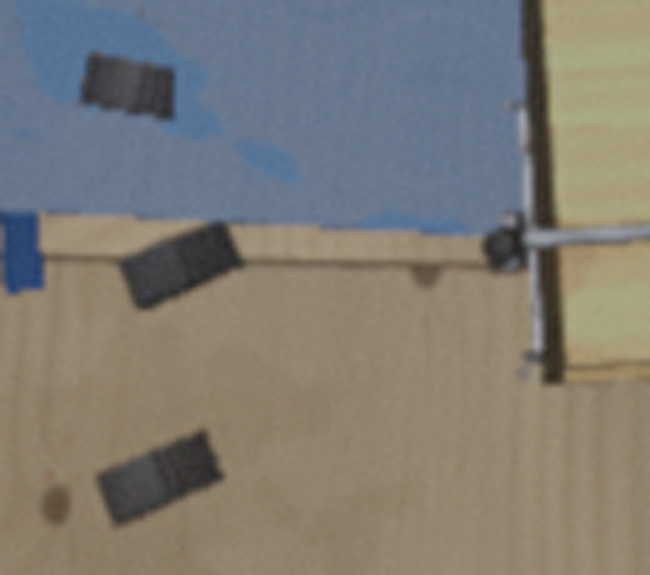

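Run:
```python
from h import *
import pickle
np.set_printoptions(precision=4,suppress=True)
o=pickle.load(open('o.pkl','rb'))
rot=lambda a:np.array([[np.cos(a),-np.sin(a)],[np.sin(a),np.cos(a)]])
for c in ('top','side'):
    P=cloud(o[c]['p']); Q=P[o[c]['rack'][0]['region']]; Q=Q[~np.isnan(Q[:,0])]
    # bar yaw from rod
    B=P[o[c]['stop_bar'][0]['region']]; B=B[~np.isnan(B[:,0])]
    B=B[(B[:,1]<.07)&(B[:,1]>-.18)&(B[:,2]>.058)]
    k=np.polyfit(B[:,1],B[:,0],1); print(c,'rod x=',k,'yaw',np.degrees(np.arctan(-k[0])),'z',np.percentile(B[:,2],[50,90]))
    # board plane
    A=np.c_[Q[:,:2],np.ones(len(Q))]; w=np.ones(len(Q),bool)
    for t in (.02,.01,.005,.003,.003,.003):
        s=np.linalg.lstsq(A[w],Q[w,2],rcond=None)[0]; w=abs(A@s-Q[:,2])<t
    print(' plane',s,'tilt',np.degrees(np.arctan(np.hypot(*s[:2]))),'yaw',np.degrees(np.arctan2(s[1],s[0])),w.sum())
    yaw=np.radians(5.2); L=(Q[:,:2]@rot(yaw)); h=Q[:,2]-A@s
    # board inliers extents
    for n,m in (('board',w),('high5-15',(h>.005)&(h<.02)),('all',h>-.02)):
        print(' ',n,'x',np.percentile(L[m,0],[.3,2,98,99.7]),'y',np.percentile(L[m,1],[.3,2,98,99.7]))
    m=(h>.004)&(h<.012); print('  y hist of raised',[ (round(b,3),int(a)) for a,b in zip(*np.histogram(L[m,1],np.arange(-.22,.16,.006))) if a>15])
    # wedges, knob
    for r in o[c]['wedge_1']:
        q=P[r['region']]; q=q[~np.isnan(q[:,0])]
        if len(q)>1000: continue
        q=q[q[:,2]<.03]; hi=q[q[:,2]>.0165]; lo=q[(q[:,2]<.013)&(q[:,2]>.001)]
        print(' wedge mean',q.mean(0),'hi',hi.mean(0),len(hi),'lo',lo.mean(0),len(lo))
    K=P[(P[...,2]>.075)&(P[...,2]<.125)&(abs(P[...,0]-.5)<.06)&(abs(P[...,1]-.12)<.04)]
    print(' knob',len(K),K.mean(0),K.min(0),K.max(0))
P=cloud(o['top']['p']);q=P[200:224,182:210].reshape(-1,3); q=q[(q[:,2]>.004)]; print('A',len(q),q.mean(0),q[q[:,2]>.0165].mean(0),q[q[:,2]<.013].mean(0),cv2.minAreaRect(q[:,:2].astype(np.float32)))
```

```text
top rod x= [-0.0908  0.5177] yaw 5.189121595718745 z [0.0619 0.064 ]
 plane [ 0.14    0.0126 -0.0415] tilt 8.000157109287212 yaw 5.143729913516337 7549
  board x [0.4487 0.4521 0.6573 0.6608] y [-0.2527 -0.2478  0.0478  0.0529]
  high5-15 x [0.4394 0.4399 0.6503 0.6582] y [-0.27   -0.2668  0.067   0.0706]
  all x [0.4398 0.4436 0.6564 0.6608] y [-0.2713 -0.2624  0.0628  0.072 ]
  y hist of raised [(np.float64(-0.154), 114), (np.float64(-0.148), 29), (np.float64(-0.058), 22), (np.float64(-0.052), 128), (np.float64(0.05), 92), (np.float64(0.056), 163), (np.float64(0.062), 121), (np.float64(0.068), 21)]
 wedge mean [0.4942 0.3126 0.0126] hi [0.49   0.3247 0.0184] 85 lo [0.4992 0.2988 0.0077] 104
 wedge mean [0.3777 0.3146 0.0131] hi [0.3713 0.3267 0.0183] 95 lo [0.3838 0.3013 0.0079] 99
 knob 52 [0.5013 0.1188 0.1064] [0.4918 0.1119 0.0789] [0.5109 0.1286 0.1137]
side rod x= [-0.0908  0.5148] yaw 5.186017134621283 z [0.0632 0.0658]
 plane [ 0.1392  0.0143 -0.0391] tilt 7.967366185094568 yaw 5.861991393347812 3161
  board x [0.4464 0.4495 0.6547 0.658 ] y [-0.2753 -0.2649  0.0551  0.0612]
  high5-15 x [0.4366 0.4374 0.647  0.6553] y [-0.2793 -0.2764  0.0719  0.0774]
  all x [0.4371 0.4406 0.6537 0.6579] y [-0.2788 -0.2749  0.0697  0.0773]
  y hist of raised [(np.float64(-0.154), 56), (np.float64(-0.148), 40), (np.float64(-0.058), 21), (np.float64(-0.052), 49), (np.float64(-0.046), 16), (np.float64(0.05), 45), (np.float64(0.056), 74), (np.float64(0.062), 34), (np.float64(0.068), 18)]
 wedge mean [0.4845 0.3142 0.0138] hi [0.484  0.3208 0.0192] 26 lo [0.4829 0.3056 0.0085] 27
 wedge mean [0.5901 0.344  0.0164] hi [0.5918 0.351  0.0195] 28 lo [0.5876 0.3292 0.0104] 10
 knob 60 [0.4997 0.1173 0.0965] [0.4889 0.1087 0.0751] [0.5145 0.1323 0.1152]
A 575 [0.5962 0.3489 0.0101] [0.5942 0.3562 0.0184] [0.5969 0.3471 0.0075] ((0.5944650769233704, 0.34997957944869995), (0.06715482473373413, 0.08054236322641373), 1.9592483043670654)
```

Request:
carry_out(deltas=[[1,0.029,-0.065,-0.01,-0.033],[1,0.058,-0.13,-0.02,-0.066],[1,0.087,-0.195,-0.03,-0.099],[1,0.116,-0.26,-0.04,-0.132],[1,0.145,-0.325,-0.05,-0.165]])

```text
clock: 1.4
tool_pos: [0.3597, 0.4473, 0.2136]
tcp_rot: [[-0.706, 0.708, 0.0], [0.708, 0.706, 0.0], [-0.0, 0.0, -1.0]]
wrist_force: [-0.1, 0.2, 0.3]
opening: 0.0881
grip_force: 0.0
```

Request:
carry_out(deltas=[[1,0.029,-0.065,-0.01,-0.033],[1,0.058,-0.13,-0.02,-0.066],[1,0.087,-0.195,-0.03,-0.099],[1,0.116,-0.26,-0.04,-0.132],[1,0.145,-0.325,-0.05,-0.165]])

```text
clock: 1.9
tool_pos: [0.4323, 0.2848, 0.1888]
tcp_rot: [[-0.424, 0.906, 0.001], [0.906, 0.424, 0.0], [0.0, 0.001, -1.0]]
wrist_force: [1.0, 0.5, 0.3]
opening: 0.0883
grip_force: 0.0
```

Request:
carry_out(deltas=[[1,0.029,-0.065,-0.01,-0.033],[1,0.058,-0.13,-0.02,-0.066],[1,0.087,-0.195,-0.03,-0.099],[1,0.116,-0.26,-0.04,-0.132],[1,0.145,-0.325,-0.05,-0.165]])

```text
clock: 2.4
tool_pos: [0.5048, 0.1222, 0.1638]
tcp_rot: [[-0.092, 0.996, 0.001], [0.996, 0.092, 0.0], [0.0, 0.001, -1.0]]
wrist_force: [0.9, 0.3, -0.5]
opening: 0.0877
grip_force: 0.0
```

```bash
cat > st.py <<'E'
from h import *
np.set_printoptions(precision=4,suppress=True)
s=bot.read_state()
print(s['clock'],s['tool_pos'],'yaw',np.degrees(np.arctan2(s['tcp_rot'][1,1],s['tcp_rot'][0,1])),'open',s['opening'],'F',s['wrist_force'],'grip',s['grip_force'])
E
python3 st.py
```

```text
2.4 [0.5048 0.1222 0.1638] yaw 5.2954159928829965 open 0.08774543967822548 F [ 0.9206  0.284  -0.4598] grip 0.0
```

Request:
carry_out(deltas=[[1,-0.008,-0.006,-0.06,0],[1,-0.008,-0.006,-0.12,0],[1,-0.008,-0.006,-0.156,0],[1,-0.008,-0.006,-0.156,0],[0.3,-0.008,-0.006,-0.156,0]], grip_force=12)

```text
clock: 2.9
tool_pos: [0.5003, 0.1206, 0.0859]
tcp_rot: [[-0.095, 0.995, -0.0], [0.995, 0.095, -0.0], [0.0, -0.0, -1.0]]
wrist_force: [-0.1, 0.1, 0.6]
opening: 0.0822
grip_force: 0.0
```

Request:
carry_out(deltas=[[0,0,0,0,0],[0,0,0,0,0],[0,0,0,0,0],[0,0,0,0,0],[0,0,0,0,0]])

```text
clock: 3.4
tool_pos: [0.5005, 0.1207, 0.0861]
tcp_rot: [[-0.095, 0.995, 0.001], [0.995, 0.095, 0.0], [0.0, 0.001, -1.0]]
wrist_force: [1.1, -0.6, 0.7]
opening: 0.0422
grip_force: 0.0
```

Request:
carry_out(deltas=[[0,0,0,0,0],[0,0,0,0,0],[0,0,0,0,0],[0,0,0,0,0],[0,0,0,0,0]])

```text
clock: 3.9
tool_pos: [0.5007, 0.1206, 0.0857]
tcp_rot: [[-0.095, 0.995, 0.001], [0.995, 0.095, 0.0], [0.0, 0.001, -1.0]]
wrist_force: [1.5, 0.2, -1.7]
opening: 0.019
grip_force: 11.6
```

Request:
carry_out(deltas=[[0,0.01,0.001,0.0014,0],[0,0.02,0.002,0.0028,0],[0,0.03,0.003,0.0042,0],[0,0.04,0.004,0.0056,0],[0,0.05,0.0045,0.007,0]])

```text
clock: 4.4
tool_pos: [0.5236, 0.1226, 0.0888]
tcp_rot: [[-0.095, 0.995, -0.005], [0.995, 0.095, -0.001], [-0.0, -0.005, -1.0]]
wrist_force: [-5.5, -0.5, 2.8]
opening: 0.0196
grip_force: 11.8
```

Request:
carry_out(deltas=[[0,0.006,0.0005,0.0008,0],[0,0.012,0.001,0.0016,0],[0,0.018,0.0015,0.0024,0],[0,0.024,0.002,0.0034,0],[0,0.024,0.002,0.0034,0]])

```text
clock: 4.9
tool_pos: [0.5335, 0.1235, 0.0901]
tcp_rot: [[-0.095, 0.995, -0.009], [0.995, 0.095, -0.001], [-0.0, -0.009, -1.0]]
wrist_force: [-12.0, -0.6, 8.0]
opening: 0.0195
grip_force: 11.8
```

Request:
carry_out(deltas=[[0,0.003,0.0003,0.0004,0],[0,0.006,0.0005,0.0008,0],[0,0.008,0.0007,0.0011,0],[0,0.008,0.0007,0.0011,0],[0,0.008,0.0007,0.0011,0]])

```text
clock: 5.4
tool_pos: [0.5337, 0.1234, 0.0895]
tcp_rot: [[-0.095, 0.995, -0.017], [0.995, 0.095, -0.002], [-0.0, -0.017, -1.0]]
wrist_force: [-19.2, -1.3, 11.5]
opening: 0.0201
grip_force: 11.3
```

Request:
carry_out(deltas=[[0,-0.006,-0.0005,-0.0005,0],[0,-0.012,-0.001,-0.001,0],[0,-0.012,-0.001,-0.001,0],[0.6,-0.012,-0.001,-0.001,0],[1,-0.012,-0.001,-0.001,0]])

```text
clock: 5.9
tool_pos: [0.5368, 0.1238, 0.0916]
tcp_rot: [[-0.095, 0.995, 0.003], [0.995, 0.095, 0.0], [0.0, 0.003, -1.0]]
wrist_force: [0.3, -0.2, -0.8]
opening: 0.0337
grip_force: 0.0
```

Request:
carry_out(deltas=[[1,0,0,0,0],[1,0,0,0,0],[1,0,0,0.08,0],[1,0,0,0.16,0],[1,0,0,0.2,0]])

```text
clock: 6.4
tool_pos: [0.5375, 0.124, 0.1951]
tcp_rot: [[-0.095, 0.995, 0.006], [0.995, 0.095, 0.001], [0.001, 0.006, -1.0]]
wrist_force: [1.0, 0.3, 0.9]
opening: 0.0734
grip_force: 0.0
```

Request:
carry_out(deltas=[[1,0.011,-0.08,0,-0.07],[1,0.022,-0.16,0,-0.14],[1,0.033,-0.24,0,-0.21],[1,0.044,-0.32,0,-0.28],[1,0.055,-0.4,0,-0.35]])

```text
clock: 6.9
tool_pos: [0.5633, -0.078, 0.1915]
tcp_rot: [[0.6, 0.8, 0.001], [0.8, -0.6, -0.0], [0.001, 0.001, -1.0]]
wrist_force: [-0.0, 0.1, 0.2]
opening: 0.088
grip_force: 0.0
```

Request:
carry_out(deltas=[[1,0.015,-0.08,0,-0.07],[1,0.03,-0.16,0,-0.14],[1,0.045,-0.24,0,-0.21],[1,0.06,-0.32,0,-0.28],[1,0.075,-0.4,0,-0.35]])

```text
clock: 7.4
tool_pos: [0.6007, -0.2783, 0.1912]
tcp_rot: [[0.981, 0.192, 0.001], [0.192, -0.981, -0.0], [0.001, 0.001, -1.0]]
wrist_force: [0.5, -0.2, 0.3]
opening: 0.0879
grip_force: 0.0
```

Request:
carry_out(deltas=[[1,0.007,-0.06,0,-0.05],[1,0.015,-0.13,0,-0.05],[1,0.015,-0.13,0,-0.05],[1,0.015,-0.13,0,-0.05],[1,0.015,-0.13,0,-0.05]])

```text
clock: 7.9
tool_pos: [0.6077, -0.3404, 0.1908]
tcp_rot: [[0.995, 0.096, -0.0], [0.096, -0.995, 0.001], [-0.0, -0.001, -1.0]]
wrist_force: [-0.5, 0.8, 0.1]
opening: 0.0878
grip_force: 0.0
```

```bash
python3 st.py
python3 - <<'E'
from h import *
p=bot.snapshot('side');P=cloud(p);t=bot.snapshot('top')
for r in bot.regions_of('side','bar_grip')[:1]:
    q=P[r['region']];q=q[(q[:,2]>.05)&(q[:,1]<.08)];print(np.polyfit(q[:,1],q[:,0],1))
a=cv2.resize(p['frame'][160:340,200:440],None,fx=3,fy=3)
cv2.imwrite('pics/c2.png',a)
E
```

```text
7.9 [ 0.6077 -0.3404  0.1908] yaw -84.51676523316081 open 0.08778340353224796 F [-0.5     0.817   0.0709] grip 0.0
[-0.09391863  0.54732004]
```

View pics/c2.png

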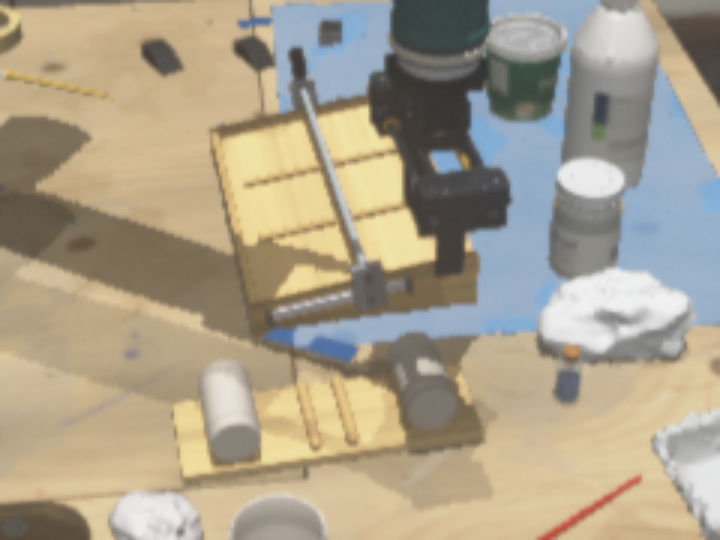

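Request:
carry_out(deltas=[[1,-0.01,-0.007,-0.08,0],[1,-0.01,-0.007,-0.16,0],[1,-0.01,-0.007,-0.22,0],[1,-0.01,-0.007,-0.26,0],[1,-0.01,-0.007,-0.26,0]], grip_force=20)

```text
clock: 8.55
tool_pos: [0.6001, -0.3421, 0.0568]
tcp_rot: [[0.995, 0.096, -0.006], [0.096, -0.995, 0.004], [-0.006, -0.005, -1.0]]
wrist_force: [-0.3, 0.4, 0.0]
opening: 0.0883
grip_force: 0.0
```

Request:
carry_out(deltas=[[1,0,0,-0.02,0],[1,0,0,-0.04,0],[1,0,0,-0.063,0],[1,0,0,-0.063,0],[1,0,0,-0.063,0]])

```text
clock: 9.05
tool_pos: [0.6026, -0.3447, 0.0292]
tcp_rot: [[0.995, 0.095, -0.0], [0.095, -0.995, 0.0], [-0.0, -0.0, -1.0]]
wrist_force: [0.4, 0.3, 0.2]
opening: 0.0885
grip_force: 0.0
```

Request:
carry_out(deltas=[[0.8,0,0,0,0],[0.6,0,0,0,0],[0.5,0,0,0,0],[0.5,0,0,0,0],[0.5,0,0,0,0]])

```text
clock: 9.55
tool_pos: [0.6031, -0.3451, 0.03]
tcp_rot: [[0.995, 0.095, 0.001], [0.095, -0.995, -0.0], [0.001, 0.001, -1.0]]
wrist_force: [0.1, -0.7, 2.2]
opening: 0.0802
grip_force: 20.0
```

Request:
carry_out(deltas=[[0.5,0,0,0.05,0],[0.5,0,0,0.1,0],[0.5,0,0,0.16,0],[0.5,0,0,0.2,0],[0.5,0,0,0.2,0]])

```text
clock: 10.05
tool_pos: [0.6049, -0.3462, 0.1333]
tcp_rot: [[0.995, 0.095, 0.006], [0.095, -0.995, -0.004], [0.005, 0.004, -1.0]]
wrist_force: [1.0, -0.7, -0.9]
opening: 0.0791
grip_force: 20.0
```

Request:
carry_out(deltas=[[0.5,-0.004,0.08,0,0],[0.5,-0.009,0.16,0,0],[0.5,-0.014,0.24,0,0],[0.5,-0.019,0.32,0,0],[0.5,-0.022,0.389,0,0]])

```text
clock: 10.55
tool_pos: [0.5899, -0.1481, 0.1271]
tcp_rot: [[0.995, 0.095, -0.003], [0.095, -0.995, 0.001], [-0.003, -0.002, -1.0]]
wrist_force: [0.6, 0.1, -1.5]
opening: 0.08
grip_force: 20.0
```

Request:
carry_out(deltas=[[0.5,0,0,0,0],[0.5,0,0,-0.03,0],[0.5,0,0,-0.06,0],[0.5,0,0,-0.09,0],[0.5,0,0,-0.1,0]])

```text
clock: 11.05
tool_pos: [0.5893, -0.1508, 0.0755]
tcp_rot: [[0.996, 0.094, -0.006], [0.094, -0.996, 0.002], [-0.005, -0.002, -1.0]]
wrist_force: [0.1, -0.7, -1.9]
opening: 0.0796
grip_force: 20.0
```

```bash
python3 st.py
python3 - <<'E'
from h import *
p=bot.snapshot('side')
cv2.imwrite('pics/c3.png',cv2.resize(p['frame'][150:330,230:430],None,fx=3,fy=3))
E
```

```text
11.05 [ 0.5893 -0.1508  0.0755] yaw -84.62683765356054 open 0.07958208362563765 F [ 0.0982 -0.7316 -1.935 ] grip 19.992929315194488
```

View pics/c3.png

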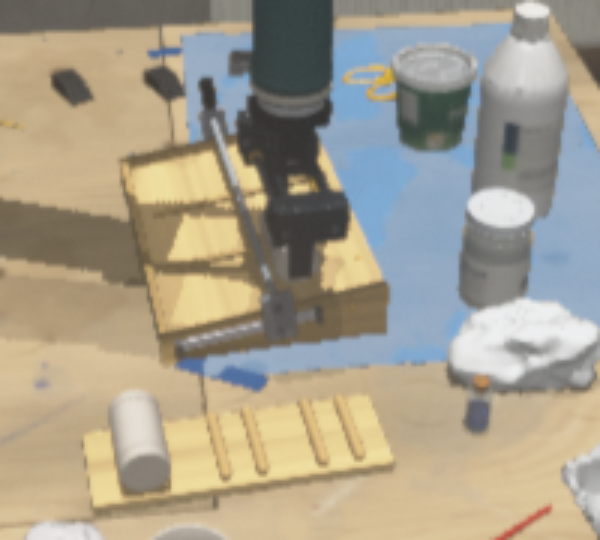

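Request:
carry_out(deltas=[[0.5,0.002,0,0,0],[0.5,0.002,0,-0.01,0],[0.5,0.002,0,-0.02,0],[0.5,0.002,0,-0.03,0],[0.5,0.002,0,-0.03,0]])

```text
clock: 11.6
tool_pos: [0.5921, -0.1501, 0.0636]
tcp_rot: [[0.995, 0.095, -0.001], [0.095, -0.995, 0.0], [-0.001, -0.001, -1.0]]
wrist_force: [-0.9, 0.3, -1.9]
opening: 0.0802
grip_force: 20.0
```

Request:
carry_out(deltas=[[0.5,0,0,-0.004,0],[0.5,0,0,-0.008,0],[0.5,0,0,-0.012,0],[0.5,0,0,-0.012,0],[0.5,0,0,-0.012,0]])

```text
clock: 12.1
tool_pos: [0.5928, -0.1503, 0.0584]
tcp_rot: [[0.995, 0.095, -0.0], [0.095, -0.995, 0.0], [-0.0, -0.0, -1.0]]
wrist_force: [-0.5, 0.1, -1.5]
opening: 0.08
grip_force: 20.0
```

Request:
carry_out(deltas=[[0.5,0,0,-0.003,0],[0.5,0,0,-0.006,0],[0.5,0,0,-0.009,0],[0.5,0,0,-0.009,0],[0.5,0,0,-0.009,0]])

```text
clock: 12.6
tool_pos: [0.5927, -0.1503, 0.0539]
tcp_rot: [[0.995, 0.095, -0.0], [0.095, -0.995, 0.0], [-0.0, -0.0, -1.0]]
wrist_force: [-0.3, -0.3, -1.5]
opening: 0.0795
grip_force: 20.0
```

Request:
carry_out(deltas=[[0.5,0,0,-0.002,0],[0.5,0,0,-0.004,0],[0.5,0,0,-0.006,0],[0.5,0,0,-0.006,0],[0.5,0,0,-0.006,0]])

```text
clock: 13.1
tool_pos: [0.593, -0.1503, 0.0535]
tcp_rot: [[0.995, 0.095, 0.0], [0.095, -0.995, 0.0], [0.0, -0.0, -1.0]]
wrist_force: [-6.0, 2.7, 12.9]
opening: 0.0796
grip_force: 20.0
```

Request:
carry_out(deltas=[[0.5,0,0,0.004,0],[0.5,0,0,0.004,0],[0.96,0,0,0.004,0],[0.96,0,0,0.004,0],[0.96,0,0,0.004,0]])

```text
clock: 13.6
tool_pos: [0.5927, -0.1503, 0.0527]
tcp_rot: [[0.995, 0.095, -0.0], [0.095, -0.995, 0.0], [-0.0, -0.0, -1.0]]
wrist_force: [-0.3, -0.6, -0.5]
opening: 0.0845
grip_force: 0.0
```

Request:
carry_out(deltas=[[0.97,0,0,0,0],[0.97,0,0,0.02,0],[0.97,0,0,0.06,0],[0.97,0,0,0.12,0],[1,0,0,0.2,0]])

```text
clock: 14.1
tool_pos: [0.5912, -0.1499, 0.1525]
tcp_rot: [[0.995, 0.095, -0.004], [0.095, -0.995, 0.001], [-0.004, -0.001, -1.0]]
wrist_force: [0.4, -0.2, -0.6]
opening: 0.0879
grip_force: 0.0
```

```bash
python3 st.py
python3 - <<'E'
from h import *
np.set_printoptions(precision=4,suppress=True)
for c in ('top','side'):
    p=bot.snapshot(c);P=cloud(p)
    for n in ('column_1','stop_bar'):
      for r in bot.regions_of(c,n):
        q=P[r['region']];q=q[q[:,2]>.05]
        if len(q)>5: print(c,n,r['confidence'],r['location'],q.mean(0),cv2.minAreaRect(q[:,:2].astype(np.float32)))
    if c=='side': cv2.imwrite('pics/c4.png',cv2.resize(p['frame'][150:330,230:430],None,fx=3,fy=3))
E
```

```text
14.1 [ 0.5912 -0.1499  0.1525] yaw -84.54217822726663 open 0.08788471054603775 F [ 0.4171 -0.1868 -0.576 ] grip 0.0
top column_1 0.88 [464.1, 273.1] [ 0.4365 -0.3787  0.0574] ((0.43776968121528625, -0.3785698413848877), (0.03827473521232605, 0.04983481392264366), 1.2626228332519531)
top column_1 0.56 [266.6, 134.0] [0.7964 0.1527 0.098 ] ((0.798414409160614, 0.15268556773662567), (0.0988372191786766, 0.09412293881177902), 3.4257652759552)
top column_1 0.48 [383.0, 216.4] [ 0.5782 -0.1695  0.0841] ((0.5533387660980225, -0.13118022680282593), (0.03257066756486893, 0.13761277496814728), 33.4709358215332)
top stop_bar 0.77 [321.0, 222.7] [ 0.5523 -0.0278  0.0714] ((0.5549789667129517, -0.04964709281921387), (0.02955400012433529, 0.35554349422454834), 5.254162788391113)
side column_1 0.82 [275.4, 298.7] [ 0.4333 -0.3687  0.0579] ((0.4333159923553467, -0.36359137296676636), (0.03903435170650482, 0.08038542419672012), 5.5664238929748535)
side column_1 0.82 [325.4, 237.3] [ 0.5856 -0.164   0.0758] ((0.5869539976119995, -0.16331477463245392), (0.041909925639629364, 0.11220535635948181), 8.3392972946167)
side stop_bar 0.59 [313.9, 231.8] [ 0.5505 -0.0438  0.0718] ((0.5518907308578491, -0.05006791651248932), (0.03156420215964317, 0.363699734210968), 4.99812126159668)
side stop_bar 0.47 [306.7, 232.1] [ 0.6005 -0.083   0.0665] ((0.601599931716919, -0.04846498370170593), (0.12995848059654236, 0.37343063950538635), 5.150008201599121)
```

View pics/c4.png

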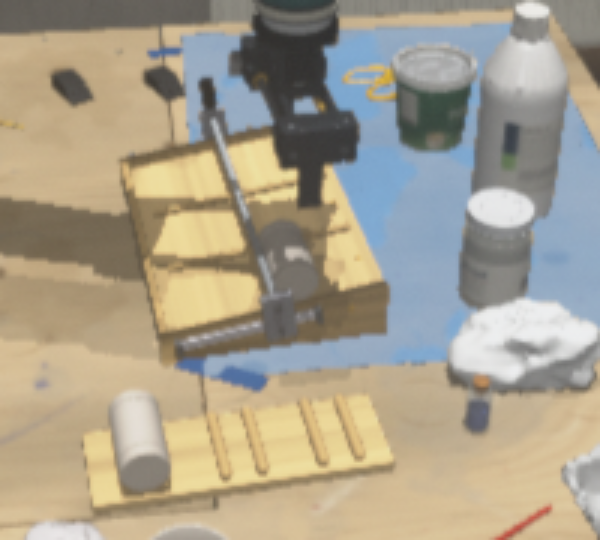

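Request:
carry_out(deltas=[[1,-0.055,-0.075,0,0],[1,-0.11,-0.15,0,0],[1,-0.165,-0.225,0,0],[1,-0.22,-0.3,0,0],[1,-0.275,-0.375,0,0]])

```text
clock: 14.9
tool_pos: [0.453, -0.3381, 0.1509]
tcp_rot: [[0.995, 0.096, -0.003], [0.096, -0.995, 0.002], [-0.003, -0.002, -1.0]]
wrist_force: [-0.3, -0.1, 0.0]
opening: 0.0881
grip_force: 0.0
```

Request:
carry_out(deltas=[[1,-0.041,-0.053,0,0],[1,-0.041,-0.053,0,0],[1,-0.041,-0.053,-0.05,0],[1,-0.041,-0.053,-0.1,0],[1,-0.041,-0.053,-0.14,0]])

```text
clock: 15.4
tool_pos: [0.4338, -0.3626, 0.0801]
tcp_rot: [[0.995, 0.095, -0.003], [0.095, -0.995, 0.003], [-0.002, -0.003, -1.0]]
wrist_force: [0.3, 0.7, 0.2]
opening: 0.0881
grip_force: 0.0
```

Request:
carry_out(deltas=[[1,0,0,0,0],[1,0,0,0,0],[1,0,0,0,0],[1,0,0,0,0],[1,0,0,0,0]])

```text
clock: 15.9
tool_pos: [0.4355, -0.3648, 0.0842]
tcp_rot: [[0.995, 0.095, 0.002], [0.095, -0.995, -0.001], [0.001, 0.002, -1.0]]
wrist_force: [-0.0, 0.5, 0.7]
opening: 0.088
grip_force: 0.0
```

Request:
carry_out(deltas=[[1,-0.002,0,-0.03,0],[1,-0.002,0,-0.06,0],[1,-0.002,0,-0.09,0],[1,-0.002,0,-0.107,0],[1,-0.002,0,-0.107,0]])

```text
clock: 16.4
tool_pos: [0.4322, -0.3629, 0.0267]
tcp_rot: [[0.995, 0.095, -0.004], [0.095, -0.995, 0.003], [-0.003, -0.004, -1.0]]
wrist_force: [0.0, 0.3, -0.7]
opening: 0.088
grip_force: 0.0
```

Request:
carry_out(deltas=[[1,0,0,0,0],[0.6,0,0,0,0],[0.5,0,0,0,0],[0.5,0,0,0,0],[0.5,0,0,0,0]])

```text
clock: 16.9
tool_pos: [0.4341, -0.3647, 0.03]
tcp_rot: [[0.995, 0.095, 0.001], [0.095, -0.995, -0.001], [0.001, 0.001, -1.0]]
wrist_force: [-0.0, -0.3, 0.7]
opening: 0.0799
grip_force: 20.0
```

Request:
carry_out(deltas=[[0.5,0,0,0.05,0],[0.5,0,0,0.1,0],[0.5,0,0,0.16,0],[0.5,0,0,0.22,0],[0.5,0,0,0.22,0]])

```text
clock: 17.4
tool_pos: [0.4364, -0.3668, 0.1445]
tcp_rot: [[0.995, 0.095, 0.007], [0.095, -0.995, -0.006], [0.006, 0.007, -1.0]]
wrist_force: [1.0, -1.1, -1.3]
opening: 0.0799
grip_force: 20.0
```

Request:
carry_out(deltas=[[0.5,0.035,0.075,0,0],[0.5,0.07,0.15,0,0],[0.5,0.104,0.225,0,0],[0.5,0.138,0.3,0,0],[0.5,0.173,0.375,0,0]])

```text
clock: 17.9
tool_pos: [0.5197, -0.175, 0.1378]
tcp_rot: [[0.995, 0.095, -0.002], [0.095, -0.995, 0.001], [-0.002, -0.001, -1.0]]
wrist_force: [0.5, 0.6, -1.2]
opening: 0.0801
grip_force: 20.0
```

Request:
carry_out(deltas=[[0.5,0.035,0.075,0,0],[0.5,0.07,0.15,0,0],[0.5,0.104,0.225,0,0],[0.5,0.124,0.268,0,0],[0.5,0.124,0.268,0,0]])

```text
clock: 18.4
tool_pos: [0.5824, -0.0399, 0.1378]
tcp_rot: [[0.995, 0.099, -0.002], [0.099, -0.995, 0.001], [-0.001, -0.001, -1.0]]
wrist_force: [0.2, -0.3, -2.6]
opening: 0.0797
grip_force: 20.0
```

Request:
carry_out(deltas=[[0.5,0,0,0,0],[0.5,0,0,-0.04,0],[0.5,0,0,-0.08,0],[0.5,0,0,-0.11,0],[0.5,0,0,-0.11,0]])

```text
clock: 18.9
tool_pos: [0.5792, -0.0437, 0.0812]
tcp_rot: [[0.996, 0.094, -0.006], [0.094, -0.996, 0.0], [-0.006, -0.001, -1.0]]
wrist_force: [-1.0, -0.7, -2.3]
opening: 0.0796
grip_force: 20.0
```

Request:
carry_out(deltas=[[0.5,0,0,0,0],[0.5,0,0,-0.02,0],[0.5,0,0,-0.04,0],[0.5,0,0,-0.045,0],[0.5,0,0,-0.045,0]])

```text
clock: 19.4
tool_pos: [0.5816, -0.0427, 0.0611]
tcp_rot: [[0.995, 0.095, -0.002], [0.095, -0.995, 0.0], [-0.002, -0.0, -1.0]]
wrist_force: [0.2, 0.1, -2.5]
opening: 0.0802
grip_force: 20.0
```

Request:
carry_out(deltas=[[0.5,0.001,0,0,0],[0.5,0.001,0,-0.006,0],[0.5,0.001,0,-0.012,0],[0.5,0.001,0,-0.015,0],[0.5,0.001,0,-0.015,0]])

```text
clock: 19.9
tool_pos: [0.5825, -0.0428, 0.0541]
tcp_rot: [[0.995, 0.095, -0.001], [0.095, -0.995, 0.0], [-0.001, -0.0, -1.0]]
wrist_force: [-0.9, 0.2, -1.1]
opening: 0.0799
grip_force: 20.0
```

Request:
carry_out(deltas=[[0.5,0,0,-0.001,0],[0.5,0,0,-0.002,0],[0.5,0,0,-0.003,0],[0.5,0,0,-0.003,0],[0.5,0,0,-0.003,0]])

```text
clock: 20.4
tool_pos: [0.5829, -0.0429, 0.0535]
tcp_rot: [[0.995, 0.095, 0.0], [0.095, -0.995, -0.0], [0.0, 0.0, -1.0]]
wrist_force: [-2.2, 0.3, 4.7]
opening: 0.0801
grip_force: 20.0
```

Request:
carry_out(deltas=[[0.5,0,0,0.001,0],[0.5,0,0,0.001,0],[0.96,0,0,0.001,0],[0.96,0,0,0.001,0],[0.96,0,0,0.001,0]])

```text
clock: 20.9
tool_pos: [0.5829, -0.0429, 0.0533]
tcp_rot: [[0.995, 0.095, 0.0], [0.095, -0.995, 0.0], [0.0, 0.0, -1.0]]
wrist_force: [-0.2, 0.2, 0.0]
opening: 0.0844
grip_force: 0.0
```

Request:
carry_out(deltas=[[0.97,0,0,0,0],[0.97,0,0,0.02,0],[0.97,0,0,0.06,0],[0.97,0,0,0.12,0],[1,0,0,0.2,0]])

```text
clock: 21.4
tool_pos: [0.5812, -0.0427, 0.1532]
tcp_rot: [[0.995, 0.095, -0.004], [0.095, -0.995, 0.0], [-0.004, -0.001, -1.0]]
wrist_force: [0.6, 0.0, 0.1]
opening: 0.088
grip_force: 0.0
```

```bash
cat > w.py <<'E'
from h import *
np.set_printoptions(precision=4,suppress=True)
p=bot.snapshot('top');P=cloud(p)
for r in bot.regions_of('top','wedge_1'):
    q=P[r['region']];q=q[np.isfinite(q[:,0])]
    if len(q)>1000: continue
    q=q[(q[:,2]>.001)&(q[:,2]<.03)]
    hi=q[q[:,2]>.0165].mean(0); lo=q[q[:,2]<.013].mean(0); d=lo-hi
    print('wedge %.2f'%r['confidence'],np.round(r['location']),len(q),'rect',cv2.minAreaRect(q[:,:2].astype(np.float32)),'thin dir',np.degrees(np.arctan2(d[1],d[0])))
E
python3 st.py; python3 w.py;  python3 - <<'E'
from h import *
p=bot.snapshot('side')
cv2.imwrite('pics/c5.png',cv2.resize(p['frame'][150:330,230:430],None,fx=3,fy=3))
E
```

```text
21.4 [ 0.5812 -0.0427  0.1532] yaw -84.53990222736654 open 0.08795387493929466 F [0.5873 0.0465 0.089 ] grip 0.0
wedge 0.77 [200. 290.] 260 rect ((0.3778058886528015, 0.31545695662498474), (0.029893621802330017, 0.06062227860093117), 26.72373390197754) thin dir -63.93182812103515
wedge 0.56 [204. 246.] 247 rect ((0.49451109766960144, 0.31233710050582886), (0.03042318858206272, 0.059693120419979095), 26.694520950317383) thin dir -65.70224396050219
wedge 0.48 [192. 210.] 215 rect ((0.5929961204528809, 0.3472752273082733), (0.0561007596552372, 0.030263127759099007), 80.57548522949219) thin dir -97.70239835754114
```

View pics/c5.png

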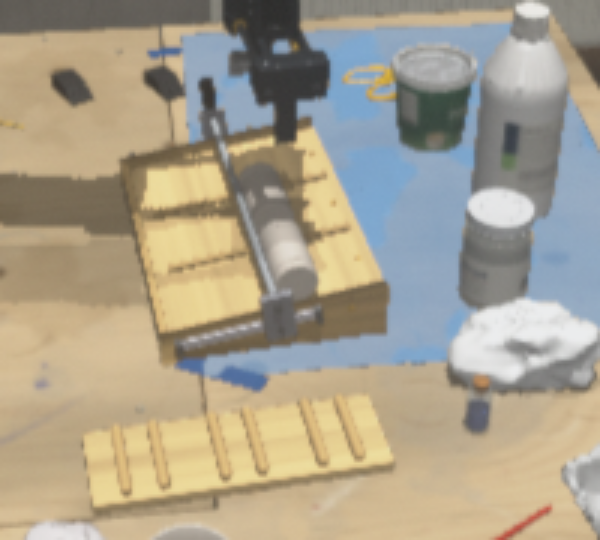

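Request:
carry_out(deltas=[[1,-0.013,0.05,0,0.061],[1,-0.026,0.1,0,0.122],[1,-0.039,0.15,0,0.184],[1,-0.052,0.2,0,0.245],[1,-0.065,0.25,0,0.307]])

```text
clock: 22.05
tool_pos: [0.549, 0.0829, 0.1523]
tcp_rot: [[0.736, 0.677, -0.002], [0.677, -0.736, -0.0], [-0.002, -0.001, -1.0]]
wrist_force: [0.0, 0.7, 0.4]
opening: 0.0882
grip_force: 0.0
```

Request:
carry_out(deltas=[[1,-0.013,0.05,0,0.061],[1,-0.026,0.1,0,0.122],[1,-0.039,0.15,0,0.184],[1,-0.052,0.2,0,0.245],[1,-0.065,0.25,0,0.307]])

```text
clock: 22.55
tool_pos: [0.5165, 0.2078, 0.1523]
tcp_rot: [[0.183, 0.983, -0.002], [0.983, -0.183, -0.001], [-0.001, -0.002, -1.0]]
wrist_force: [-0.2, 0.1, 0.1]
opening: 0.0878
grip_force: 0.0
```

Request:
carry_out(deltas=[[0.7,-0.013,0.05,0,0.061],[0.7,-0.026,0.1,0,0.122],[0.7,-0.039,0.15,0,0.184],[0.7,-0.052,0.2,0,0.245],[0.7,-0.06,0.238,0,0.307]])

```text
clock: 23.05
tool_pos: [0.4864, 0.3271, 0.1522]
tcp_rot: [[-0.443, 0.896, -0.002], [0.896, 0.443, -0.001], [0.0, -0.002, -1.0]]
wrist_force: [0.7, -1.0, -0.1]
opening: 0.0616
grip_force: 0.0
```

Request:
carry_out(deltas=[[0.7,0,0,-0.06,0],[0.7,0,0,-0.12,0],[0.7,0,0,-0.18,0],[0.7,0,0,-0.22,0],[0.7,0,0,-0.22,0]])

```text
clock: 23.55
tool_pos: [0.484, 0.3239, 0.0388]
tcp_rot: [[-0.438, 0.899, -0.008], [0.899, 0.438, -0.005], [-0.001, -0.009, -1.0]]
wrist_force: [-0.2, 0.0, -0.6]
opening: 0.0616
grip_force: 0.0
```

Request:
carry_out(deltas=[[0.7,0.001,0,-0.02,0],[0.7,0.001,0,-0.04,0],[0.7,0.001,0,-0.06,0],[0.7,0.001,0,-0.075,0],[0.7,0.001,0,-0.075,0]])

```text
clock: 24.05
tool_pos: [0.4874, 0.3256, 0.0047]
tcp_rot: [[-0.438, 0.899, -0.002], [0.899, 0.438, -0.001], [-0.0, -0.002, -1.0]]
wrist_force: [-0.2, -0.4, 0.0]
opening: 0.0617
grip_force: 0.0
```

Request:
carry_out(deltas=[[0.7,0,0,0,0],[0.3,0,0,0,0],[0.2,0,0,0,0],[0.2,0,0,0,0],[0.2,0,0,0,0]], grip_force=15)

```text
clock: 24.55
tool_pos: [0.4884, 0.3263, 0.0063]
tcp_rot: [[-0.438, 0.899, 0.0], [0.899, 0.438, 0.0], [0.0, 0.001, -1.0]]
wrist_force: [0.2, 0.4, -0.2]
opening: 0.032
grip_force: 0.0
```

Request:
carry_out(deltas=[[0.2,0,0,0,0],[0.2,0,0,0,0],[0.2,0,0,0,0],[0.2,0,0,0,0],[0.2,0,0,0,0]])

```text
clock: 25.05
tool_pos: [0.4884, 0.3262, 0.0062]
tcp_rot: [[-0.438, 0.899, 0.0], [0.899, 0.438, 0.0], [0.0, 0.0, -1.0]]
wrist_force: [-1.1, -0.7, 3.9]
opening: 0.0297
grip_force: 15.0
```

Request:
carry_out(deltas=[[0.2,0,0,0.06,0],[0.2,0,0,0.13,0],[0.2,0,0,0.2,0],[0.2,0,0,0.27,0],[0.2,0,0,0.31,0]])

```text
clock: 25.55
tool_pos: [0.4894, 0.3268, 0.1639]
tcp_rot: [[-0.438, 0.899, 0.003], [0.899, 0.438, 0.002], [0.0, 0.004, -1.0]]
wrist_force: [-0.4, -0.4, -1.1]
opening: 0.0298
grip_force: 15.0
```

Request:
carry_out(deltas=[[0.2,0.004,-0.075,0,0.058],[0.2,0.008,-0.15,0,0.115],[0.2,0.012,-0.225,0,0.173],[0.2,0.016,-0.3,0,0.231],[0.2,0.02,-0.375,0,0.288]])

```text
clock: 26.05
tool_pos: [0.4978, 0.1372, 0.1605]
tcp_rot: [[-0.873, 0.487, -0.0], [0.487, 0.873, -0.0], [0.0, -0.0, -1.0]]
wrist_force: [-0.0, 0.3, -0.0]
opening: 0.0299
grip_force: 15.0
```

Request:
carry_out(deltas=[[0.2,0.004,-0.075,0,0.058],[0.2,0.008,-0.15,0,0.115],[0.2,0.012,-0.225,0,0.173],[0.2,0.016,-0.3,0,0.231],[0.2,0.019,-0.377,0,0.288]])

```text
clock: 26.55
tool_pos: [0.5074, -0.0513, 0.1605]
tcp_rot: [[-0.996, -0.094, -0.0], [-0.094, 0.996, 0.0], [0.0, 0.0, -1.0]]
wrist_force: [0.5, -0.0, -0.9]
opening: 0.0298
grip_force: 15.0
```

Request:
carry_out(deltas=[[0.2,0,0,0,0],[0.2,0,0,-0.06,0],[0.2,0,0,-0.12,0],[0.2,0,0,-0.18,0],[0.2,0,0,-0.18,0]])

```text
clock: 27.05
tool_pos: [0.5033, -0.0486, 0.0664]
tcp_rot: [[-0.996, -0.088, -0.01], [-0.088, 0.996, 0.002], [0.009, 0.003, -1.0]]
wrist_force: [-0.1, 0.1, -1.2]
opening: 0.0298
grip_force: 15.0
```

Request:
carry_out(deltas=[[0.2,0,0,0,0],[0.2,0,0,0,0],[0.2,0,0,0,0],[0.2,0,0,0,0],[0.2,0,0,0,0]])

```text
clock: 27.55
tool_pos: [0.5085, -0.0499, 0.072]
tcp_rot: [[-0.996, -0.089, 0.002], [-0.089, 0.996, -0.0], [-0.002, -0.0, -1.0]]
wrist_force: [0.3, 1.1, 0.3]
opening: 0.03
grip_force: 15.0
```

Request:
carry_out(deltas=[[0.2,-0.016,-0.0015,0,0],[0.2,-0.016,-0.0015,-0.02,0],[0.2,-0.016,-0.0015,-0.04,0],[0.2,-0.016,-0.0015,-0.055,0],[0.2,-0.016,-0.0015,-0.055,0]], grip_force=8)

```text
clock: 28.05
tool_pos: [0.4981, -0.0504, 0.0414]
tcp_rot: [[-0.996, -0.089, -0.004], [-0.089, 0.996, 0.001], [0.004, 0.001, -1.0]]
wrist_force: [-0.8, -0.2, -1.1]
opening: 0.0298
grip_force: 8.0
```

Request:
carry_out(deltas=[[0.2,0,0,-0.003,0],[0.2,0,0,-0.006,0],[0.2,0,0,-0.009,0],[0.2,0,0,-0.011,0],[0.2,0,0,-0.011,0]], grip_force=5)

```text
clock: 28.55
tool_pos: [0.4998, -0.0506, 0.038]
tcp_rot: [[-0.996, -0.089, 0.0], [-0.089, 0.996, -0.0], [-0.0, -0.0, -1.0]]
wrist_force: [-0.1, 0.2, -0.9]
opening: 0.0302
grip_force: 5.0
```

Request:
carry_out(deltas=[[0.2,0,0,-0.003,0],[0.2,0,0,-0.006,0],[0.2,0,0,-0.008,0],[0.2,0,0,-0.008,0],[0.2,0,0,-0.008,0]])

```text
clock: 29.05
tool_pos: [0.4999, -0.0507, 0.0343]
tcp_rot: [[-0.996, -0.089, 0.0], [-0.089, 0.996, -0.0], [-0.0, -0.0, -1.0]]
wrist_force: [-1.6, -0.1, 4.0]
opening: 0.0295
grip_force: 5.0
```

Run:
```python
from h import *
p=bot.snapshot('side')
cv2.imwrite('pics/c6.png',cv2.resize(p['frame'][175:285,250:390],None,fx=5,fy=5,interpolation=cv2.INTER_CUBIC))
```

```text
(no output)
```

View pics/c6.png

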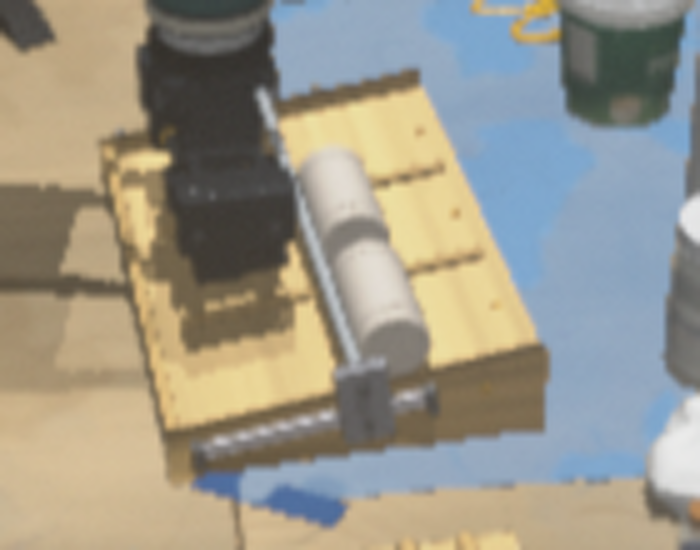

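Request:
carry_out(deltas=[[0.5,0,0,0,0],[0.5,0,0,0,0],[0.5,0,0,0,0],[0.5,0,0,0,0],[0.5,0,0,0,0]])

```text
clock: 29.6
tool_pos: [0.4997, -0.0506, 0.0338]
tcp_rot: [[-0.996, -0.089, -0.0], [-0.089, 0.996, 0.0], [0.0, 0.0, -1.0]]
wrist_force: [0.3, -0.1, -0.5]
opening: 0.044
grip_force: 0.0
```

Request:
carry_out(deltas=[[0.2,0,0,0,0],[0.2,0,0,0,0],[0.2,0,0,0,0],[0.2,0,0,0,0],[0.2,0,0,0,0]], grip_force=15)

```text
clock: 30.1
tool_pos: [0.4998, -0.0506, 0.0339]
tcp_rot: [[-0.996, -0.089, 0.0], [-0.089, 0.996, 0.0], [-0.0, 0.0, -1.0]]
wrist_force: [-0.2, -0.1, -0.8]
opening: 0.0297
grip_force: 15.0
```

Request:
carry_out(deltas=[[0.2,0.009,0.0008,0.0013,0],[0.2,0.018,0.0016,0.0026,0],[0.2,0.027,0.0024,0.0039,0],[0.2,0.036,0.0032,0.0052,0],[0.2,0.036,0.0032,0.0052,0]])

```text
clock: 30.6
tool_pos: [0.5191, -0.049, 0.0369]
tcp_rot: [[-0.996, -0.089, 0.001], [-0.089, 0.996, -0.0], [-0.001, -0.0, -1.0]]
wrist_force: [0.6, -0.1, -0.9]
opening: 0.0299
grip_force: 15.0
```

```bash
cat > m.py <<'E'
from h import *
from scipy.optimize import least_squares
np.set_printoptions(precision=4,suppress=True)
R=lambda a:np.array([[np.cos(a),-np.sin(a)],[np.sin(a),np.cos(a)]])
F=[]
cs={-0.2034:[],-0.0955:[]}
for k in range(4):
    p=bot.snapshot('side');P=cloud(p).reshape(-1,3);s=bot.read_state();F.append(s['wrist_force'])
    L=P[:,:2]@R(np.radians(5.2))
    for y in cs:
        m=(abs(L[:,1]-y)<.035)&(L[:,0]>.562)&(L[:,0]<.61)&(P[:,2]>.066)&(P[:,2]<.095)
        X=np.c_[L[m,0],P[m,2]]
        if len(X)<20: continue
        r=least_squares(lambda c:np.hypot(X[:,0]-c[0],X[:,1]-c[1])-.022,[.575,.062],loss='soft_l1',f_scale=.001)
        cs[y].append(r.x)
q=s['tool_pos'];print('t',s['clock'],'tcp',q,"x'",q[0]*.9959+q[1]*.0906,"y'",q[1]*.9959-q[0]*.0906,'F',np.mean(F,0),np.std(F,0),'grip',s['grip_force'],s['opening'])
for y in cs: print(y,np.mean(cs[y],0) if cs[y] else None)
E
python3 m.py
```

```text
t 30.8 tcp [ 0.5177 -0.049   0.0365] x' 0.5111611517760325 y' -0.09567188358294185 F [ 0.3515  0.3654 -0.0667] [0.3078 0.1265 0.3551] grip 14.99934509396553 0.029700671342759766
-0.2034 [0.5715 0.0627]
-0.0955 [0.5712 0.0627]
```

Request:
carry_out(deltas=[[0.2,0.004,0.0004,0.0006,0],[0.2,0.008,0.0008,0.0012,0],[0.2,0.012,0.0012,0.0018,0],[0.2,0.014,0.0013,0.002,0],[0.2,0.014,0.0013,0.002,0]])

```text
clock: 31.3
tool_pos: [0.5251, -0.0484, 0.0376]
tcp_rot: [[-0.996, -0.089, 0.0], [-0.089, 0.996, -0.0], [-0.0, -0.0, -1.0]]
wrist_force: [-0.4, 0.5, -0.6]
opening: 0.0296
grip_force: 15.0
```

```bash
python3 m.py
```

```text
t 31.5 tcp [ 0.5247 -0.0483  0.0375] x' 0.5181377363815228 y' -0.0956731284997092 F [-0.0228 -0.1321 -0.5407] [0.1753 0.4935 0.639 ] grip 14.999387115240097 0.029749056524630814
-0.2034 [0.5717 0.0626]
-0.0955 [0.5718 0.0624]
```

Request:
carry_out(deltas=[[0.2,0.001,0.0001,0.0001,0],[0.2,0.002,0.0002,0.0003,0],[0.2,0.003,0.0003,0.0004,0],[0.2,0.003,0.0003,0.0004,0],[0.2,0.003,0.0003,0.0004,0]])

```text
clock: 32.0
tool_pos: [0.5263, -0.0482, 0.0377]
tcp_rot: [[-0.996, -0.089, -0.0], [-0.089, 0.996, -0.0], [0.0, -0.0, -1.0]]
wrist_force: [-0.4, -0.2, -0.4]
opening: 0.0297
grip_force: 15.0
```

```bash
python3 m.py
```

```text
t 32.2 tcp [ 0.5263 -0.0482  0.0377] x' 0.5197295266794069 y' -0.0956805921335778 F [ 0.2654  0.0931 -1.1203] [0.5909 0.5213 0.2531] grip 14.999217242002487 0.02978705156784293
-0.2034 [0.5715 0.0626]
-0.0955 [0.5713 0.0631]
```

Request:
carry_out(deltas=[[0.2,0.001,0.0001,0.0001,0],[0.2,0.002,0.0002,0.0003,0],[0.2,0.003,0.0003,0.0002,0],[0.2,0.003,0.0003,0.0002,0],[0.2,0.003,0.0003,0.0002,0]])

```text
clock: 32.7
tool_pos: [0.5278, -0.0481, 0.0379]
tcp_rot: [[-0.996, -0.089, 0.0], [-0.089, 0.996, -0.0], [-0.0, -0.0, -1.0]]
wrist_force: [0.8, 0.1, 0.4]
opening: 0.0299
grip_force: 15.0
```

```bash
python3 m.py
```

```text
t 32.9 tcp [ 0.5279 -0.0481  0.0379] x' 0.5213329002102457 y' -0.09567781226120425 F [-0.0794 -0.1307  0.1273] [0.2957 0.3987 0.2506] grip 14.9992136657238 0.030058518705367663
-0.2034 [0.5717 0.0626]
-0.0955 [0.5712 0.0628]
```

Request:
carry_out(deltas=[[0.2,0.001,0.0001,0.0001,0],[0.2,0.002,0.0002,0.0003,0],[0.2,0.002,0.0002,0.0002,0],[0.2,0.002,0.0002,0.0002,0],[0.2,0.002,0.0002,0.0002,0]])

```text
clock: 33.4
tool_pos: [0.5286, -0.0479, 0.038]
tcp_rot: [[-0.996, -0.089, -0.0], [-0.089, 0.996, 0.0], [0.0, 0.0, -1.0]]
wrist_force: [-2.9, -0.5, 2.4]
opening: 0.0298
grip_force: 15.0
```

```bash
python3 m.py
```

```text
t 33.6 tcp [ 0.5287 -0.0479  0.038 ] x' 0.5221646453898855 y' -0.09563064664695217 F [-2.2205 -0.002   2.6436] [0.5565 0.324  0.7522] grip 14.999623596668243 0.02956394796607844
-0.2034 [0.5716 0.0628]
-0.0955 [0.5712 0.0629]
```

Request:
carry_out(deltas=[[0.2,0.001,0.0001,0.0001,0],[0.2,0.001,0.0001,0.0001,0],[0.2,0.001,0.0001,0.0001,0],[0.2,0.001,0.0001,0.0001,0],[0.2,0.001,0.0001,0.0001,0]])

```text
clock: 34.1
tool_pos: [0.5287, -0.0479, 0.038]
tcp_rot: [[-0.996, -0.089, -0.001], [-0.089, 0.996, -0.0], [0.001, 0.0, -1.0]]
wrist_force: [-5.5, -0.9, 6.3]
opening: 0.0301
grip_force: 15.0
```

```bash
python3 m.py
```

```text
t 34.3 tcp [ 0.5287 -0.048   0.038 ] x' 0.5221466053145585 y' -0.09565265411588586 F [-4.8973 -0.5475  4.5722] [0.2723 0.2996 0.3416] grip 14.999895840883255 0.02965103803421193
-0.2034 [0.5715 0.0627]
-0.0955 [0.571  0.0631]
```

Request:
carry_out(deltas=[[0.5,0,0,0,0],[0.5,0,0,0,0],[0.5,0,0,0,0],[0.5,0,0,0.02,0],[0.5,0,0,0.06,0]])

```text
clock: 34.8
tool_pos: [0.5279, -0.0477, 0.0672]
tcp_rot: [[-0.996, -0.089, -0.003], [-0.089, 0.996, 0.001], [0.003, 0.001, -1.0]]
wrist_force: [-0.9, -1.2, -0.1]
opening: 0.0439
grip_force: 0.0
```

Request:
carry_out(deltas=[[0.5,0,0,0.06,0],[0.6,0,0,0.12,0],[0.7,0,0,0.18,0],[0.7,0,0,0.2,0],[0.7,0,0,0.2,0]])

```text
clock: 35.3
tool_pos: [0.5309, -0.0481, 0.1703]
tcp_rot: [[-0.996, -0.089, 0.005], [-0.089, 0.996, -0.001], [-0.005, -0.001, -1.0]]
wrist_force: [-0.2, 0.3, 0.5]
opening: 0.0619
grip_force: 0.0
```

```bash
python3 m.py; python3 w.py
```

```text
t 35.5 tcp [ 0.5279 -0.0477  0.166 ] x' 0.5214405370262014 y' -0.09532591421447623 F [-0.1413 -0.1192 -0.2558] [0.1583 0.2702 0.4538] grip 0.0 0.06152383660358698
-0.2034 [0.5714 0.0626]
-0.0955 [0.5712 0.0627]
wedge 0.74 [204. 289.] 273 rect ((0.3786627948284149, 0.31829121708869934), (0.03397039696574211, 0.06523633003234863), 25.62736701965332) thin dir -61.77522506001817
wedge 0.59 [183. 202.] 202 rect ((0.6203522086143494, 0.3765336573123932), (0.055497728288173676, 0.02923203632235527), 70.49955749511719) thin dir -109.68941146551897
```

Request:
carry_out(deltas=[[0.7,-0.031,0.075,0,-0.057],[0.7,-0.063,0.151,0,-0.115],[0.7,-0.094,0.226,0,-0.172],[0.7,-0.126,0.302,0,-0.23],[0.7,-0.157,0.377,0,-0.287]])

```text
clock: 36.1
tool_pos: [0.4493, 0.1417, 0.167]
tcp_rot: [[-0.869, 0.495, -0.002], [0.495, 0.869, -0.0], [0.001, -0.001, -1.0]]
wrist_force: [-0.0, 0.7, 0.6]
opening: 0.0618
grip_force: 0.0
```

Request:
carry_out(deltas=[[0.7,-0.031,0.075,0,-0.057],[0.7,-0.063,0.151,0,-0.115],[0.7,-0.094,0.226,0,-0.172],[0.7,-0.126,0.302,0,-0.23],[0.7,-0.157,0.377,0,-0.287]])

```text
clock: 36.6
tool_pos: [0.3709, 0.3302, 0.167]
tcp_rot: [[-0.437, 0.899, -0.001], [0.899, 0.437, -0.001], [-0.0, -0.002, -1.0]]
wrist_force: [0.8, -0.6, -0.7]
opening: 0.0618
grip_force: 0.0
```

Request:
carry_out(deltas=[[0.7,0,0,0,0],[0.7,0,0,-0.08,0],[0.7,0,0,-0.16,0],[0.7,0,0,-0.24,0],[0.7,0,0,-0.24,0]])

```text
clock: 37.1
tool_pos: [0.3676, 0.3246, 0.0419]
tcp_rot: [[-0.443, 0.897, -0.01], [0.897, 0.442, -0.009], [-0.003, -0.013, -1.0]]
wrist_force: [-1.2, -0.1, 0.1]
opening: 0.0615
grip_force: 0.0
```

Request:
carry_out(deltas=[[0.7,0,0,0,0],[0.7,0,0,0,0],[0.7,0,0,0,0],[0.7,0,0,0,0],[0.7,0,0,0,0]])

```text
clock: 37.6
tool_pos: [0.3731, 0.3297, 0.0494]
tcp_rot: [[-0.442, 0.897, 0.002], [0.897, 0.442, 0.002], [0.001, 0.003, -1.0]]
wrist_force: [0.1, 0.1, 0.6]
opening: 0.0619
grip_force: 0.0
```

Request:
carry_out(deltas=[[0.7,-0.003,-0.001,-0.02,0],[0.7,-0.003,-0.001,-0.04,0],[0.7,-0.003,-0.001,-0.06,0],[0.7,-0.003,-0.001,-0.08,0],[0.7,-0.003,-0.001,-0.084,0]])

```text
clock: 38.1
tool_pos: [0.3694, 0.3275, 0.0039]
tcp_rot: [[-0.442, 0.897, -0.003], [0.897, 0.442, -0.002], [-0.001, -0.004, -1.0]]
wrist_force: [-0.2, -0.3, -0.2]
opening: 0.0618
grip_force: 0.0
```

Request:
carry_out(deltas=[[0.7,0,0,0,0],[0.7,0,0,0,0],[0.2,0,0,0,0],[0.2,0,0,0,0],[0.2,0,0,0,0]])

```text
clock: 38.6
tool_pos: [0.371, 0.3288, 0.0064]
tcp_rot: [[-0.442, 0.897, 0.001], [0.897, 0.442, 0.001], [0.0, 0.001, -1.0]]
wrist_force: [0.5, -0.8, 0.6]
opening: 0.0401
grip_force: 0.0
```

Request:
carry_out(deltas=[[0.2,0,0,0,0],[0.2,0,0,0,0],[0.2,0,0,0,0],[0.2,0,0,0,0],[0.2,0,0,0,0]])

```text
clock: 39.1
tool_pos: [0.3709, 0.3287, 0.0063]
tcp_rot: [[-0.442, 0.897, 0.0], [0.897, 0.442, 0.0], [0.0, 0.0, -1.0]]
wrist_force: [-0.8, -0.7, 2.9]
opening: 0.0298
grip_force: 15.0
```

Request:
carry_out(deltas=[[0.2,0,0,0.06,0],[0.2,0,0,0.13,0],[0.2,0,0,0.2,0],[0.2,0,0,0.27,0],[0.2,0,0,0.31,0]])

```text
clock: 39.6
tool_pos: [0.3717, 0.3294, 0.1639]
tcp_rot: [[-0.442, 0.897, 0.003], [0.897, 0.442, 0.002], [0.001, 0.004, -1.0]]
wrist_force: [1.5, -0.6, -0.9]
opening: 0.03
grip_force: 15.0
```

Request:
carry_out(deltas=[[0.2,0.0185,-0.065,0,0.038],[0.2,0.037,-0.13,0,0.077],[0.2,0.0555,-0.195,0,0.115],[0.2,0.074,-0.26,0,0.153],[0.2,0.0925,-0.325,0,0.192]])

```text
clock: 40.1
tool_pos: [0.4168, 0.1648, 0.1606]
tcp_rot: [[-0.76, 0.65, -0.0], [0.65, 0.76, -0.0], [0.0, -0.0, -1.0]]
wrist_force: [0.5, -0.6, -0.5]
opening: 0.0298
grip_force: 15.0
```

Request:
carry_out(deltas=[[0.2,0.0185,-0.065,0,0.038],[0.2,0.037,-0.13,0,0.077],[0.2,0.0555,-0.195,0,0.115],[0.2,0.074,-0.26,0,0.153],[0.2,0.0925,-0.325,0,0.192]])

```text
clock: 40.6
tool_pos: [0.4631, 0.0022, 0.1606]
tcp_rot: [[-0.954, 0.301, -0.0], [0.301, 0.954, 0.0], [0.0, -0.0, -1.0]]
wrist_force: [-0.1, 0.0, -0.1]
opening: 0.0296
grip_force: 15.0
```

Request:
carry_out(deltas=[[0.2,0.0185,-0.065,0,0.038],[0.2,0.037,-0.13,0,0.077],[0.2,0.0555,-0.195,0,0.115],[0.2,0.074,-0.26,0,0.153],[0.2,0.0925,-0.324,0,0.192]])

```text
clock: 41.1
tool_pos: [0.5093, -0.1597, 0.1605]
tcp_rot: [[-0.995, -0.096, -0.001], [-0.096, 0.995, 0.0], [0.001, 0.0, -1.0]]
wrist_force: [1.5, 0.6, 0.3]
opening: 0.0298
grip_force: 15.0
```

Request:
carry_out(deltas=[[0.2,0,0,0,0],[0.2,0,0,-0.06,0],[0.2,0,0,-0.12,0],[0.2,0,0,-0.18,0],[0.2,0,0,-0.18,0]])

```text
clock: 41.6
tool_pos: [0.505, -0.1561, 0.0663]
tcp_rot: [[-0.996, -0.093, -0.01], [-0.093, 0.996, 0.004], [0.009, 0.005, -1.0]]
wrist_force: [-0.6, 0.5, -0.1]
opening: 0.0298
grip_force: 15.0
```

Request:
carry_out(deltas=[[0.2,0,0,0,0],[0.2,0,0,0,0],[0.2,0,0,0,0],[0.2,0,0,0,0],[0.2,0,0,0,0]])

```text
clock: 42.1
tool_pos: [0.5102, -0.1586, 0.072]
tcp_rot: [[-0.996, -0.093, 0.002], [-0.093, 0.996, -0.001], [-0.002, -0.001, -1.0]]
wrist_force: [0.6, -0.5, -0.7]
opening: 0.0295
grip_force: 15.0
```

Request:
carry_out(deltas=[[0.2,0,0.001,-0.02,0],[0.2,0,0.001,-0.04,0],[0.2,0,0.001,-0.055,0],[0.2,0,0.001,-0.063,0],[0.2,0,0.001,-0.063,0]], grip_force=8)

```text
clock: 42.6
tool_pos: [0.5086, -0.1577, 0.0382]
tcp_rot: [[-0.996, -0.093, -0.002], [-0.093, 0.996, 0.001], [0.002, 0.001, -1.0]]
wrist_force: [-0.2, -1.2, 0.2]
opening: 0.03
grip_force: 8.0
```

Request:
carry_out(deltas=[[0.2,0,0,-0.003,0],[0.2,0,0,-0.006,0],[0.2,0,0,-0.009,0],[0.2,0,0,-0.011,0],[0.2,0,0,-0.011,0]], grip_force=5)

```text
clock: 43.1
tool_pos: [0.5096, -0.158, 0.0344]
tcp_rot: [[-0.996, -0.093, 0.0], [-0.093, 0.996, -0.0], [-0.0, -0.0, -1.0]]
wrist_force: [-2.6, 0.6, 3.3]
opening: 0.0301
grip_force: 5.0
```

Request:
carry_out(deltas=[[0.5,0,0,0,0],[0.5,0,0,0,0],[0.5,0,0,0,0],[0.5,0,0,0,0],[0.5,0,0,0,0]])

```text
clock: 43.6
tool_pos: [0.5095, -0.1579, 0.0339]
tcp_rot: [[-0.996, -0.093, 0.0], [-0.093, 0.996, 0.0], [-0.0, 0.0, -1.0]]
wrist_force: [0.1, 0.4, 0.1]
opening: 0.0439
grip_force: 0.0
```

Request:
carry_out(deltas=[[0.2,0,0,0,0],[0.2,0,0,0,0],[0.2,0,0,0,0],[0.2,0,0,0,0],[0.2,0,0,0,0]], grip_force=15)

```text
clock: 44.1
tool_pos: [0.5095, -0.1579, 0.034]
tcp_rot: [[-0.996, -0.093, -0.0], [-0.093, 0.996, 0.0], [0.0, 0.0, -1.0]]
wrist_force: [-0.0, 0.5, 0.3]
opening: 0.0296
grip_force: 15.0
```

```bash
python3 m.py
```

```text
t 44.3 tcp [ 0.5095 -0.1579  0.034 ] x' 0.49311114056156974 y' -0.2034044621403064 F [ 0.2517 -0.082  -0.4244] [0.3627 0.2807 0.2691] grip 14.999536871910095 0.02963272011739725
-0.2034 [0.5715 0.0627]
-0.0955 [0.5716 0.0627]
```

Request:
carry_out(deltas=[[0.2,0.013,0.0012,0.0018,0],[0.2,0.026,0.0024,0.0036,0],[0.2,0.039,0.0035,0.0055,0],[0.2,0.05,0.0045,0.007,0],[0.2,0.05,0.0045,0.007,0]])

```text
clock: 44.8
tool_pos: [0.5359, -0.1557, 0.0378]
tcp_rot: [[-0.996, -0.094, 0.001], [-0.094, 0.996, -0.0], [-0.001, -0.0, -1.0]]
wrist_force: [0.0, 0.0, -0.9]
opening: 0.0299
grip_force: 15.0
```

Request:
carry_out(deltas=[[0.2,0.001,0.0001,0.0001,0],[0.2,0.002,0.0002,0.0003,0],[0.2,0.003,0.0003,0.0004,0],[0.2,0.003,0.0003,0.0004,0],[0.2,0.003,0.0003,0.0004,0]])

```text
clock: 45.3
tool_pos: [0.5356, -0.1555, 0.0376]
tcp_rot: [[-0.996, -0.093, -0.001], [-0.093, 0.996, 0.0], [0.001, 0.0, -1.0]]
wrist_force: [-3.0, -0.5, 0.4]
opening: 0.0297
grip_force: 15.0
```

```bash
python3 m.py
```

```text
t 45.5 tcp [ 0.5357 -0.1555  0.0377] x' 0.5194575536768566 y' -0.2033899188142949 F [-1.9177 -0.7434  1.8277] [0.2568 0.4295 0.332 ] grip 15.00007376074791 0.029484468742095298
-0.2034 [0.5713 0.0628]
-0.0955 [0.5719 0.0621]
```

Request:
carry_out(deltas=[[0.2,0.001,0.0001,0.0001,0],[0.2,0.002,0.0002,0.0003,0],[0.2,0.002,0.0002,0.0003,0],[0.2,0.002,0.0002,0.0003,0],[0.2,0.002,0.0002,0.0003,0]])

```text
clock: 46.0
tool_pos: [0.5371, -0.1553, 0.0378]
tcp_rot: [[-0.996, -0.093, 0.0], [-0.093, 0.996, 0.0], [-0.0, 0.0, -1.0]]
wrist_force: [-2.2, 0.9, 2.2]
opening: 0.0297
grip_force: 15.0
```

```bash
python3 m.py
```

```text
t 46.2 tcp [ 0.5371 -0.1553  0.0379] x' 0.5208579897486177 y' -0.20334926356198102 F [-1.7664  0.4829  1.6468] [0.5488 0.1313 0.3969] grip 15.000054091215134 0.02984010331062569
-0.2034 [0.5713 0.0629]
-0.0955 [0.5715 0.0627]
```

Request:
carry_out(deltas=[[0.2,0.001,0.0001,0.0002,0],[0.2,0.002,0.0002,0.0004,0],[0.2,0.002,0.0002,0.0004,0],[0.2,0.002,0.0002,0.0004,0],[0.2,0.002,0.0002,0.0004,0]])

```text
clock: 46.7
tool_pos: [0.5381, -0.1553, 0.038]
tcp_rot: [[-0.996, -0.093, 0.0], [-0.093, 0.996, -0.0], [-0.0, -0.0, -1.0]]
wrist_force: [-1.1, 0.2, 0.7]
opening: 0.0297
grip_force: 15.0
```

```bash
python3 m.py
```

```text
t 46.9 tcp [ 0.5381 -0.1553  0.038 ] x' 0.5218503452683648 y' -0.20345243503927204 F [-0.4052 -0.0396  0.0132] [0.3447 0.4213 0.4077] grip 14.999629408121109 0.029999992870901968
-0.2034 [0.5712 0.0629]
-0.0955 [0.5715 0.0627]
```

Request:
carry_out(deltas=[[0.2,0.001,0.0001,0.0002,0],[0.2,0.0015,0.0001,0.0003,0],[0.2,0.0015,0.0001,0.0003,0],[0.2,0.0015,0.0001,0.0003,0],[0.2,0.0015,0.0001,0.0003,0]])

```text
clock: 47.4
tool_pos: [0.5388, -0.1552, 0.0381]
tcp_rot: [[-0.996, -0.093, -0.0], [-0.093, 0.996, 0.0], [0.0, 0.0, -1.0]]
wrist_force: [-0.8, 0.1, -0.1]
opening: 0.0299
grip_force: 15.0
```

```bash
python3 m.py
```

```text
t 47.6 tcp [ 0.5388 -0.1552  0.0382] x' 0.5224984156749718 y' -0.20340278609349824 F [-0.3606 -0.7887 -0.6362] [0.5992 0.2804 0.576 ] grip 14.999647736549377 0.029890341962685796
-0.2034 [0.5715 0.0626]
-0.0955 [0.5715 0.0626]
```

Request:
carry_out(deltas=[[0.2,0.001,0.0001,0.0001,0],[0.2,0.0015,0.0001,0.0002,0],[0.2,0.0015,0.0001,0.0002,0],[0.2,0.0015,0.0001,0.0002,0],[0.2,0.0015,0.0001,0.0002,0]])

```text
clock: 48.1
tool_pos: [0.5394, -0.1552, 0.0382]
tcp_rot: [[-0.996, -0.093, -0.0], [-0.093, 0.996, 0.0], [0.0, 0.0, -1.0]]
wrist_force: [-1.6, 0.4, 0.7]
opening: 0.0299
grip_force: 15.0
```

```bash
python3 m.py
```

```text
t 48.3 tcp [ 0.5395 -0.1552  0.0383] x' 0.5232407735679153 y' -0.20339513310072485 F [-0.9703  0.4121 -0.7721] [0.2891 0.5102 0.1042] grip 14.99959409236908 0.029783601530029166
-0.2034 [0.5722 0.0629]
-0.0955 [0.5713 0.0627]
```

Request:
carry_out(deltas=[[0.2,0.001,0.0001,0.0001,0],[0.2,0.0015,0.0001,0.0002,0],[0.2,0.0015,0.0001,0.0002,0],[0.2,0.0015,0.0001,0.0002,0],[0.2,0.0015,0.0001,0.0002,0]])

```text
clock: 48.8
tool_pos: [0.5405, -0.1552, 0.0385]
tcp_rot: [[-0.996, -0.093, 0.0], [-0.093, 0.996, -0.0], [-0.0, -0.0, -1.0]]
wrist_force: [-0.3, 0.1, -0.5]
opening: 0.0299
grip_force: 15.0
```

```bash
python3 m.py
```

```text
t 49.0 tcp [ 0.5405 -0.1552  0.0385] x' 0.5241733586681401 y' -0.20353530527609653 F [-0.1493  0.1641 -0.9515] [0.3868 0.2707 0.6116] grip 14.999426901340485 0.030025407003970658
-0.2034 [0.5728 0.0632]
-0.0955 [0.5716 0.0624]
```

Request:
carry_out(deltas=[[0.2,-0.001,-0.0001,-0.0002,0],[0.2,-0.002,-0.0002,-0.0004,0],[0.2,-0.002,-0.0002,-0.0004,0],[0.2,-0.002,-0.0002,-0.0004,0],[0.2,-0.002,-0.0002,-0.0004,0]])

```text
clock: 49.5
tool_pos: [0.5392, -0.1553, 0.0382]
tcp_rot: [[-0.996, -0.093, -0.0], [-0.093, 0.996, -0.0], [0.0, -0.0, -1.0]]
wrist_force: [-0.0, 0.3, -0.1]
opening: 0.03
grip_force: 15.0
```

```bash
python3 m.py
```

```text
t 49.7 tcp [ 0.5392 -0.1553  0.0382] x' 0.5229262292714649 y' -0.20350397759417796 F [-0.1394 -0.1035 -0.8284] [0.4995 0.2674 0.2948] grip 14.999679923057556 0.030073459073346766
-0.2034 [0.572  0.0626]
-0.0955 [0.5714 0.0628]
```

Request:
carry_out(deltas=[[0.5,0,0,0,0],[0.5,0,0,0,0],[0.5,0,0,0,0],[0.5,0,0,0.02,0],[0.5,0,0,0.06,0]])

```text
clock: 50.2
tool_pos: [0.5378, -0.1548, 0.0674]
tcp_rot: [[-0.996, -0.093, -0.003], [-0.093, 0.996, 0.001], [0.003, 0.001, -1.0]]
wrist_force: [-0.3, -0.4, 0.2]
opening: 0.044
grip_force: 0.0
```

Request:
carry_out(deltas=[[0.5,0,0,0.06,0],[0.6,-0.01,0.03,0.12,0],[0.7,-0.02,0.06,0.18,0],[0.7,-0.1,0.12,0.2,0],[0.7,-0.16,0.18,0.2,0]])

```text
clock: 50.7
tool_pos: [0.4602, -0.0651, 0.1715]
tcp_rot: [[-0.996, -0.092, 0.005], [-0.092, 0.996, -0.001], [-0.005, -0.001, -1.0]]
wrist_force: [0.0, -0.0, -0.1]
opening: 0.0618
grip_force: 0.0
```

Request:
carry_out(deltas=[[0.7,-0.02,0.07,0,-0.06],[0.7,-0.02,0.14,0,-0.12],[0.7,-0.02,0.21,0,-0.18],[0.7,-0.02,0.28,0,-0.24],[0.7,-0.02,0.35,0,-0.3]])

```text
clock: 51.2
tool_pos: [0.4493, 0.1112, 0.1693]
tcp_rot: [[-0.858, 0.514, 0.002], [0.514, 0.858, 0.0], [-0.001, 0.001, -1.0]]
wrist_force: [0.6, -0.2, 0.3]
opening: 0.062
grip_force: 0.0
```

```bash
python3 m.py
python3 - <<'E'
from h import *
p=bot.snapshot('top');b=bot.snapshot('side')
a=cv2.resize(p['frame'][170:285,260:420],None,fx=4,fy=4,interpolation=cv2.INTER_CUBIC)
b=cv2.resize(b['frame'][175:275,250:370],None,fx=5.333,fy=5.333)[:460]
c=np.vstack([a[:300],b[:290,:640]]) if 0 else a
cv2.imwrite('pics/c7.png',a)
# wedge tops in rack frame
P=cloud(p).reshape(-1,3);G=p['frame'].reshape(-1,3).max(1)
R=np.array([[.9959,-.0906],[.0906,.9959]]);L=P[:,:2]@R
z=P[:,2]-(.14*P[:,0]+.0126*P[:,1]-.0415)
for y in(-.2034,-.0955):
    m=(abs(L[:,1]-y)<.03)&(L[:,0]>.47)&(L[:,0]<.545)&(z>.013)&(z<.0215)&(G<90)
    print(y,m.sum(),np.percentile(L[m],[2,50,98],axis=0).tolist())
E
```

```text
t 51.4 tcp [0.4493 0.1102 0.1688] x' 0.4574392020176576 y' 0.06904363477242731 F [ 0.2324  0.0397 -0.275 ] [0.1947 1.1946 0.3596] grip 0.0 0.061190909220966705
-0.2034 [0.572  0.0627]
-0.0955 [0.5716 0.0626]
-0.2034 114 [[0.5088001897964438, -0.21657948370896163], [0.529611342179277, -0.20381049004943985], [0.5433810420568284, -0.18953001482736406]]
-0.0955 108 [[0.5085038568670346, -0.10916197471751236], [0.5275513609687361, -0.09633307159832999], [0.543161722201604, -0.08344275801122153]]
```

View pics/c7.png

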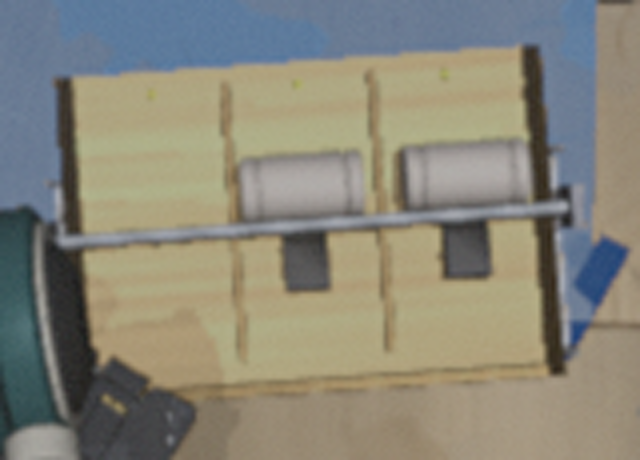

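Request:
carry_out(deltas=[[0.7,0.034,0.005,0,-0.06],[0.7,0.068,0.01,0,-0.12],[0.7,0.102,0.016,0,-0.18],[0.7,0.136,0.022,0,-0.24],[0.7,0.17,0.027,0,-0.3]])

```text
clock: 52.0
tool_pos: [0.5351, 0.1216, 0.1682]
tcp_rot: [[-0.39, 0.921, -0.0], [0.921, 0.39, -0.0], [-0.0, -0.0, -1.0]]
wrist_force: [-0.4, -0.6, -0.4]
opening: 0.0617
grip_force: 0.0
```

Request:
carry_out(deltas=[[0.7,0,0,0,-0.06],[0.7,0,0,0,-0.12],[0.7,0,0,0,-0.15],[0.7,0,0,0,-0.15],[0.7,0,0,0,-0.15]])

```text
clock: 52.5
tool_pos: [0.5344, 0.1221, 0.1682]
tcp_rot: [[-0.093, 0.996, -0.0], [0.996, 0.093, -0.0], [-0.0, -0.0, -1.0]]
wrist_force: [0.3, 0.3, -0.1]
opening: 0.0618
grip_force: 0.0
```

```bash
python3 st.py
```

```text
52.5 [0.5344 0.1221 0.1682] yaw 5.360516226625797 open 0.061764270032315736 F [ 0.2599  0.2988 -0.0526] grip 0.0
```

Request:
carry_out(deltas=[[0.7,-0.001,0.002,-0.05,0],[0.7,-0.001,0.002,-0.1,0],[0.7,-0.001,0.002,-0.14,0],[0.7,-0.001,0.002,-0.155,0],[0.7,-0.001,0.002,-0.155,0]], grip_force=12)

```text
clock: 53.0
tool_pos: [0.5327, 0.1237, 0.0895]
tcp_rot: [[-0.093, 0.996, -0.003], [0.996, 0.093, -0.001], [-0.0, -0.003, -1.0]]
wrist_force: [0.8, 0.1, -0.7]
opening: 0.0618
grip_force: 0.0
```

Request:
carry_out(deltas=[[0.7,0,0,0,0],[0.4,0,0,0,0],[0,0,0,0,0],[0,0,0,0,0],[0,0,0,0,0]])

```text
clock: 53.5
tool_pos: [0.5341, 0.1243, 0.0912]
tcp_rot: [[-0.093, 0.996, 0.001], [0.996, 0.093, 0.0], [0.0, 0.001, -1.0]]
wrist_force: [-0.1, 0.0, -0.7]
opening: 0.0319
grip_force: 0.0
```

Request:
carry_out(deltas=[[0,0,0,0,0],[0,0,0,0,0],[0,0,0,0,0],[0,0,0,0,0],[0,0,0,0,0]])

```text
clock: 54.0
tool_pos: [0.5333, 0.1242, 0.0907]
tcp_rot: [[-0.093, 0.996, -0.001], [0.996, 0.093, -0.0], [-0.0, -0.001, -1.0]]
wrist_force: [-5.1, -1.4, 4.4]
opening: 0.0193
grip_force: 11.6
```

```bash
python3 m.py
```

```text
t 54.2 tcp [0.5333 0.1243 0.0908] x' 0.5423946931256315 y' 0.07542455532019463 F [-5.2373 -0.0943  4.9965] [0.212  0.4126 0.7274] grip 11.573614329099655 0.019471501741432966
-0.2034 [0.572  0.0627]
-0.0955 [0.5717 0.0627]
```

Gripped. Drawing the bar down slowly.

Request:
carry_out(deltas=[[0,-0.008,-0.0007,-0.0011,0],[0,-0.016,-0.0014,-0.0022,0],[0,-0.024,-0.0021,-0.0033,0],[0,-0.032,-0.0029,-0.0045,0],[0,-0.04,-0.0036,-0.0056,0]])

```text
clock: 54.7
tool_pos: [0.5141, 0.1225, 0.0882]
tcp_rot: [[-0.093, 0.996, 0.001], [0.996, 0.093, 0.0], [0.0, 0.001, -1.0]]
wrist_force: [4.1, -0.2, 0.6]
opening: 0.0195
grip_force: 11.5
```

```bash
python3 m.py
```

```text
t 54.9 tcp [0.5131 0.1224 0.0879] x' 0.5221029735790764 y' 0.07545315572553701 F [1.3842 0.3377 1.849 ] [0.955  0.3473 0.3463] grip 11.628360338509083 0.01930646965811619
-0.2034 [0.572  0.0627]
-0.0955 [0.5709 0.0626]
```

Request:
carry_out(deltas=[[0,-0.008,-0.0007,-0.0011,0],[0,-0.016,-0.0014,-0.0022,0],[0,-0.024,-0.0021,-0.0033,0],[0,-0.032,-0.0029,-0.0045,0],[0,-0.04,-0.0036,-0.0056,0]])

```text
clock: 55.4
tool_pos: [0.4936, 0.1207, 0.0852]
tcp_rot: [[-0.093, 0.996, 0.0], [0.996, 0.093, 0.0], [0.0, 0.0, -1.0]]
wrist_force: [3.4, 0.3, 0.9]
opening: 0.0197
grip_force: 11.6
```

Request:
carry_out(deltas=[[0,-0.008,-0.0007,-0.0011,0],[0,-0.016,-0.0014,-0.0022,0],[0,-0.024,-0.0021,-0.0033,0],[0,-0.032,-0.0029,-0.0045,0],[0,-0.036,-0.0032,-0.005,0]])

```text
clock: 55.9
tool_pos: [0.4753, 0.119, 0.0826]
tcp_rot: [[-0.093, 0.996, -0.0], [0.996, 0.093, 0.0], [0.0, -0.0, -1.0]]
wrist_force: [3.7, 0.9, 1.9]
opening: 0.0195
grip_force: 11.6
```

```bash
python3 m.py
```

```text
t 56.1 tcp [0.4751 0.119  0.0825] x' 0.4839094915937393 y' 0.07545864179173567 F [1.233  1.273  3.3311] [0.8232 0.2775 1.0767] grip 11.626817900687456 0.019145934439090143
-0.2034 [0.5722 0.0626]
-0.0955 [0.5708 0.0626]
```

Request:
carry_out(deltas=[[0,-0.003,-0.0003,-0.0004,0],[0,-0.006,-0.0005,-0.0008,0],[0,-0.01,-0.0009,-0.0014,0],[0,-0.014,-0.0012,-0.002,0],[0,-0.014,-0.0012,-0.002,0]])

```text
clock: 56.6
tool_pos: [0.4738, 0.1189, 0.0826]
tcp_rot: [[-0.093, 0.996, 0.011], [0.996, 0.093, 0.001], [0.0, 0.011, -1.0]]
wrist_force: [16.0, 1.2, -6.3]
opening: 0.0189
grip_force: 11.4
```

```bash
python3 m.py
```

```text
t 56.8 tcp [0.4738 0.1189 0.0826] x' 0.48267821685448004 y' 0.07547990801304008 F [15.3646  1.2734 -6.7595] [0.1931 0.2113 0.2199] grip 11.466449154540896 0.019015664057516056
-0.2034 [0.5724 0.0625]
-0.0955 [0.5707 0.0626]
```

At the end stop. Relax, release, rise and retreat.

Request:
carry_out(deltas=[[0,0.004,0.0003,0,0],[0,0.008,0.0007,0,0],[0.5,0.009,0.0008,0,0],[0.5,0.009,0.0008,0,0],[0.5,0.009,0.0008,0,0]])

```text
clock: 57.3
tool_pos: [0.4713, 0.1185, 0.0803]
tcp_rot: [[-0.093, 0.996, -0.004], [0.996, 0.093, -0.001], [-0.0, -0.004, -1.0]]
wrist_force: [0.4, 0.4, -0.2]
opening: 0.0413
grip_force: 0.0
```

Request:
carry_out(deltas=[[0.6,0,0,0,0],[0.6,0,0,0.06,0],[0.6,0,0,0.14,0],[0.6,0,0,0.22,0],[0.6,0,0,0.28,0]])

```text
clock: 57.8
tool_pos: [0.4733, 0.1189, 0.2238]
tcp_rot: [[-0.093, 0.996, 0.001], [0.996, 0.093, 0.0], [0.0, 0.001, -1.0]]
wrist_force: [0.4, 1.0, 0.5]
opening: 0.0529
grip_force: 0.0
```

Request:
carry_out(deltas=[[0.6,-0.02,0.07,0,0],[0.6,-0.04,0.14,0,0],[0.6,-0.06,0.21,0,0],[0.6,-0.08,0.28,0,0],[0.6,-0.1,0.35,0,0]])

```text
clock: 58.3
tool_pos: [0.4222, 0.2948, 0.2212]
tcp_rot: [[-0.093, 0.996, -0.001], [0.996, 0.093, -0.001], [-0.001, -0.001, -1.0]]
wrist_force: [0.8, 0.8, 0.1]
opening: 0.053
grip_force: 0.0
```

```bash
python3 m.py
python3 - <<'E'
from h import *
p=bot.snapshot('side')
cv2.imwrite('pics/c8.png',cv2.resize(p['frame'][140:330,230:450],None,fx=3,fy=3,interpolation=cv2.INTER_CUBIC))
P=cloud(p)
for r in bot.regions_of('side','stop_bar')[:1]:
    q=P[r['region']];q=q[(q[:,2]>.05)&(q[:,1]<.08)];print(np.polyfit(q[:,1],q[:,0],1))
E
```

```text
t 58.5 tcp [0.4225 0.294  0.221 ] x' 0.447419074566333 y' 0.25447073858278113 F [-0.1137  0.5582  0.1651] [0.9369 1.4715 0.4039] grip 0.0 0.05260856187085258
-0.2034 [0.5721 0.0627]
-0.0955 [0.5707 0.0626]
[-0.089413    0.48778134]
```

View pics/c8.png

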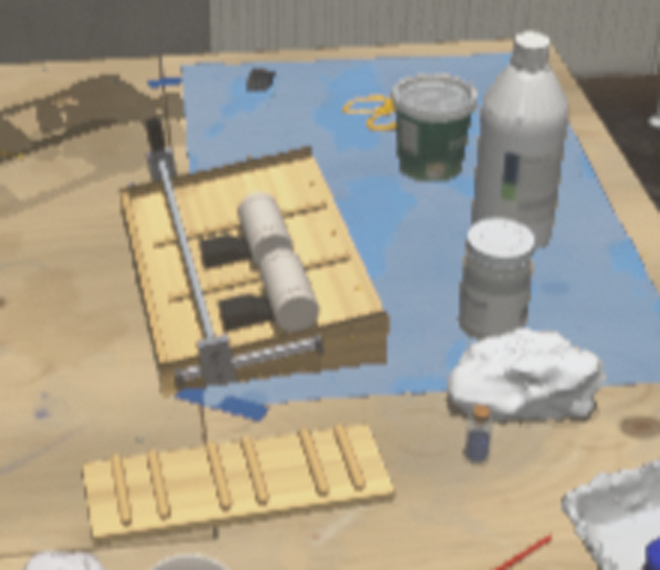

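The picture shows the bar at the bottom (rod from 165,180 to 210,340). Both columns are held by their chocks, at (265,225) and (290,290). The vial, tub and jar are still standing.

```bash
python3 -c "
from bench import bot
print(bot.finish_job())"
```

```text
the job is handed in; nothing more can be done
None
```

The job is done and handed in: both columns present sit on their chocks within about 1 mm of where the bar held them, the stop bar is fully down at its end stop, and the vial, tub and jar were left untouched.

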